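# Proof-pull a re-bonded bracket on the bench pull tester

## Robot

A 6-joint arm with a two-finger parallel gripper is mounted at the origin on a cart in front of the work surface, level with it; the furniture and walls round the work are solid. World frame = base frame: x ahead of the robot, y to its left, z up, the work surface at z = 0. Lengths are in m, angles in degrees, forces in N, time in s.
With the tool pointing down it reaches from about 0.25 to 0.775 m from the base axis. Payload 4 kg.
Tool frame: the origin (TCP) lies on the centre line of the jaws, within the pads' length; the fingertips stand 14 mm ahead of it and the grasp point (between the pads) lies 5 mm behind it; z points along the fingers, y is the line along which they close (so a half turn about z gives the same grasp; the last joint's range is limited). The gripper opens to 94 mm and grips with 3 to 60 N. Pads are 16 mm wide; open, the fingers measure 119 mm over their backs; the gripper's body (75 mm by 177 mm) begins 78 mm behind the grasp point.
Start: joints at [-77.126, 4.996, 78.535, -0, 96.463, -5.907], TCP at [0.177, -0.521, 0.184] pointing down, gripper open.
Joint ranges: [-177.83, 177.83], [-43.37, 116.18], [15.69, 146.23], [-61.86, 241.86], [9.47, 152.12], [-147.06, 147.06]. Speed limits (degrees/s): [159.86, 159.86, 180, 180, 180, 180].

## Interface

Orientations are given as [roll, pitch, yaw] about the fixed x, y, z axes, in that order (R = Rz(yaw) Ry(pitch) Rx(roll)).
In Python, from cell import telemetry, camera, job_done gives the robot as it stands. The module is installed in compiled form; this text tells all that it offers.
- The arm moves only by the tool jog_arm, never from a script. Its argument "targets" is a list of rows, each a list of 2 entries, a list of its own where there are three numbers: the shift along the tool's x, y, z in mm, then the turn about the tool's z in degrees. In form: [[[tx, ty, tz], roll], ...]. A call has exactly 5 rows; each row is the pose to reach, as a shift and turn from the pose commanded when the call began, along the tool's axes at that moment; what a row does not reach only later rows make up. A row lasts 1/8 s, in which the tool goes at most 62.5 mm and 10.7 degrees, less where a joint would pass 70% of its speed; a pose out of reach is approached as far as the arm can. A call with a gripper value outside its range is refused whole. "claw" is the opening, from -1 (shut) to 1 (fully open), set as the call begins (left out, the last holds). The fingers move at their own pace and stop on an object; the grip force is fixed at half the most. Time passes only in rows, so rows that repeat a pose let the fingers close, or fill a call up. It gives the time, the measured TCP pose, the force, the opening and the grip force at its end, in the units of the state.
- telemetry.read_state(): the state, without advancing time (a new reading comes with each control period).
- camera(name): name is "scene" or "side" or "wrist"; returns a dict with "image" (400x640x3 uint8, blue, green, red), "depth" (400x640 float32, m along the optical axis (not along the pixel's ray), 0 where there is no reading), "fovy" (degrees; the focal length in pixels is half the picture's height over the tangent of half this angle, whatever the lens; pixels are square), "cx", "cy" (the principal point, pixels), "camera_from_world" (4x4, takes a point from world to camera coordinates); the wrist camera has in their place "T_tool_cam" (4x4, takes a point from camera to tool coordinates, whose origin is the TCP and whose axes are the flange's). Camera axes: x right, y down, z forward; pixel columns grow to the right and rows downward; lengths in m; the calibration is good to about 2 mm. A picture is of the moment at which its call begins: read the wrist's pose just before it.
- job_done(): hands the job in; it is judged then, once.
The state is a dict: "time": time; "joint_pos": joint angles; "joint_velocities": joint speeds; "joint_torque": joint torques, N m; "position": TCP position; "ee_rot": TCP orientation; "ft_force": force on the tool from outside, world axes, zero at the start; "torque": the same for the moment, N m; "width": finger opening in m; "finger_force": force on a finger pad.
Only numpy, scipy, OpenCV 4.12 (cv2) and the standard library are available. Lean on these libraries where they do the work, as an engineer would, in place of code of your own. Each camera call takes 0.05 s, during which the arm holds its last target. There are 200 camera calls.

## Task

Proof-pull the bonded sample: lay it in the sloped pull tester, crosshead in the yoke, with its plate square and flush in the corner of the two fences. Then draw the spring gauge out by its black grip until the drag pointer stands at the set marker, no further, and hold it there for a second. Ease the grip back home without letting it snap, and leave the sample flush in its corner with the drag pointer showing the proof load; do not touch the pointer or the marker, nor disturb the things round about.

Things in the scene. Friction and masses are not known exactly. Their poses are not given: they have to be found in the camera images.
- tester: bench pull tester, fixed: grey wedge console 284 mm long (its y), up to 0.13 m high; its dark steel bed is banked 35 degrees. Origin on the worktop under its middle, z up; x up the slope (to the right of the robot, roughly), -y along the bed towards the robot. On the bed, from its far end to the near one: fence corner for the sample, yoke with the spring gauge, the gauge's black grip
- nest_corner (a point): inner corner of the fences on the bed: x up the slope, y along the bed away from the grip (pull along -y), z square out of the bed (35 degrees from vertical). Ledge at x -9 to 0, y -8 to +92 mm, 12 mm high; end fence at y -8 to 0, 16 mm high, with a gap at x 19 to 51 for the strap; the plate's place is at x 0 to 70, y 0 to 85. Bed: x -18 to +94, y +98 to -186 mm
- yoke: steel yoke and grey gauge housing, sliding as one to -y by up to 24 mm on a light spring. Axes as nest_corner; origin on the bed, mid of the prongs' bearing face, at rest at x 35, y -18 mm of nest_corner. Prongs x +-15 to +-34, y 0 to 8, 20 mm high; open-topped window for the crosshead x +-28, y 0 to -28; housing y -35 to -108, 44 wide, 36 high, scale and pointers on top
- plunger (a joint): how far the grip and its rod are drawn out of the gauge housing (m), 0 home to 0.055; the spring resists with 2.8 N at once and 3.5 N more per 10 mm, 11 to 18 N at the set marker. The yoke first follows the pull by about 12 mm until its prongs bear on the crosshead
- grip (a point): middle of the black flat grip of the plunger, 26 mm out from the bed. Axes as nest_corner. 10 mm thick (x), 42 mm long (y), 9 to 39 mm over the bed; bounded by a collar of 13 mm radius at the gauge end and one of 15 mm at the free end. Pull along -y. With the plunger pushing the drag pointer, this point is 92.5 mm further to -y than the pointer
- drag_pointer: drag pointer in the slot on top of the gauge housing: a black needle with a round steel hub, 16 mm long, 3 mm wide. The plunger pushes it along and leaves it at the farthest extension. Origin: its tip, 38 mm over the bed; axes as nest_corner; it moves to -y
- set_marker: set marker clamped on the upper edge of the gauge housing: a brass clip 12 mm wide with a pointed tip towards the slot; stands somewhere 24 to 42 mm along the scale. Origin: its tip; axes as nest_corner. The drag pointer stands at it when both origins have the same y
- sample: bonded sample, loose, 0.2 to 0.35 kg: aluminium plate 70 (x) by 85 (y) by 8 mm with a steel T-bracket glued along its middle. Origin: centre of the plate's underside, z up. Strap 20 mm wide, z 8 to 12, runs past the plate to a crosshead 44 mm wide (x) at y -72.5 to -80.5, z 2 to 18. Upright rib 10 mm thick (x), y -32 to +28, z 12 to 42 mm
- sample_corner (a point): corner of the sample's plate underside at x -35, y -42.5 mm of the sample; coincides with nest_corner, axes too, when the plate is flush
- rib (a point): point to grasp the sample: in its rib near the centre of mass, 33 mm above the plate's underside, at y -10 mm
- solvent_bottle: blue solvent bottle, 58 mm across, 121 mm high, bystander; origin under its middle
- kapton_roll: amber tape roll lying flat, 76 mm across, 19 mm high, bystander; origin under its middle
- dish_b: white screw dish, 56 mm across, 14 mm high, bystander; origin under its middle

How it is judged:
By the outcome, as a careful person would: the job done as asked, in the order asked, and still so for the second after the job is handed in, with the robot touching nothing.
It also fails if it takes over 58 s, if anything falls off the work surface, if the arm or the gripper's body presses on something with over 40 N, if the wrist force passes 120 N, or if a joint passes its speed limit or range.

## Working session

There is one attempt and no reset: what is moved stays moved. The work goes in short steps, Python scripts to look and compute and a tool call to move; the robot and the scene stay as the last step left them, time stands still between calls to the robot, and variables do not carry over. Pictures are saved under pics/ and viewed, at most 10 in all, crops included, and the job is handed in when it is done.

Besides the shell and the picture viewer there is one more tool, called as a command line: name --argument value ..., lists and objects as JSON in quotes. jog_arm: Moves the arm, as the interface text tells. Its arguments: {"type":"object","properties":{"targets":{"type":"array","items":{"type":"array"}},"claw":{"type":"number"}},"required":["targets"]}

```bash
mkdir -p pics
cat > h.py <<'E'
import numpy as np, cv2, pickle
from scipy.spatial.transform import Rotation as Ro
from cell import telemetry, camera
def pose(s=None):
    s=s or telemetry.read_state()
    T=np.eye(4);T[:3,:3]=Ro.from_euler('xyz',s['ee_rot'],degrees=True).as_matrix();T[:3,3]=s['position'];return T
def grab(name,fn):
    s=telemetry.read_state();c=camera(name);c['f']=200/np.tan(np.radians(c['fovy']/2))
    c['W']=np.linalg.inv(c['camera_from_world']) if name!='wrist' else pose(s)@c['T_tool_cam']
    pickle.dump(c,open('pics/%s.pkl'%fn,'wb'));cv2.imwrite('pics/%s.png'%fn,c['image']);return c
def load(fn): return pickle.load(open('pics/%s.pkl'%fn,'rb'))
def pt(c,u,v,d=None):
    if d is None:
        w=c['depth'][int(v)-1:int(v)+2,int(u)-1:int(u)+2];d=np.median(w)
    p=np.array([(u-c['cx'])/c['f']*d,(v-c['cy'])/c['f']*d,d,1]);return (c['W']@p)[:3]
def ray(c,u,v):
    o=c['W'][:3,3];r=c['W'][:3,:3]@np.array([(u-c['cx'])/c['f'],(v-c['cy'])/c['f'],1]);return o,r
def plane(c,u,v,p0,n):
    o,r=ray(c,u,v);return o+r*(np.dot(p0-o,n)/np.dot(r,n))
def proj(c,P):
    q=np.linalg.inv(c['W'])@np.append(P,1);return np.array([c['cx']+c['f']*q[0]/q[2],c['cy']+c['f']*q[1]/q[2],q[2]])
E
python3 - <<'E'
from h import *
s=telemetry.read_state();print(s)
for n in['scene','side']:
    c=grab(n,n+'0');print(n,c['f'],c['W'][:3].round(3).tolist(),c['cx'],c['cy'])
c=camera('wrist');print(c['T_tool_cam'])
E
```

```text
{'time': 0.0, 'joint_pos': array([-7.71277478e+01,  5.03852810e+00,  7.86232852e+01, -1.85880256e-03,
        9.64619867e+01, -5.90827850e+00]), 'joint_velocities': array([ 0.06171703, -0.05700312,  0.15238364, -0.11951281, -0.07082276,
        0.13205317]), 'joint_torque': array([-2.06141907e-03, -3.40191865e+01, -3.02425039e+01,  7.15989084e-02,
        3.30542272e-02, -1.64097787e-04]), 'position': array([ 0.17691242, -0.5201521 ,  0.18322268]), 'ee_rot': array([-1.79876668e+02, -1.09058636e-02,  1.87803118e+01]), 'ft_force': array([-0.13860805,  0.6841999 ,  0.24699906]), 'torque': array([-0.00210416, -0.01144462,  0.00017339]), 'finger_force': 0.0, 'width': 0.09430827708695026}
scene 421.80771926733604 [[-0.687, -0.357, 0.632, -0.201], [-0.726, 0.333, -0.601, 0.828], [0.004, -0.873, -0.488, 0.732]] 318.66251504704644 195.90931785125824
side 368.2122077944701 [[0.983, -0.064, 0.172, 0.457], [-0.182, -0.463, 0.868, -0.709], [0.024, -0.884, -0.467, 0.479]] 322.0008603479676 200.75599628725507
[[-1.22507460e-03 -9.58370358e-01 -2.85525403e-01  8.33923692e-02]
 [ 9.99999231e-01 -1.11910758e-03 -5.34292679e-04  6.12711671e-05]
 [ 1.92516624e-04 -2.85525838e-01  9.58370992e-01 -2.00064209e-01]
 [ 0.00000000e+00  0.00000000e+00  0.00000000e+00  1.00000000e+00]]
```

View pics/scene0.png

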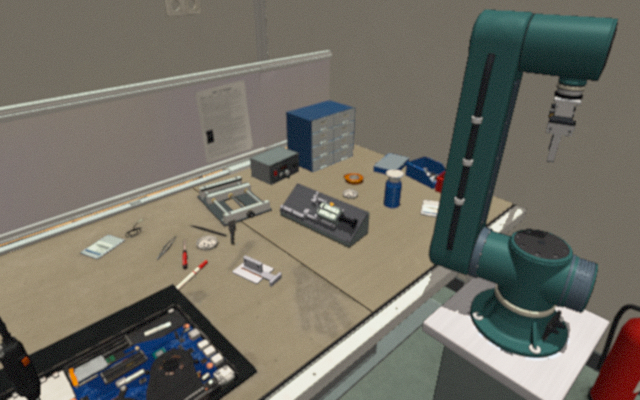

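View pics/side0.png

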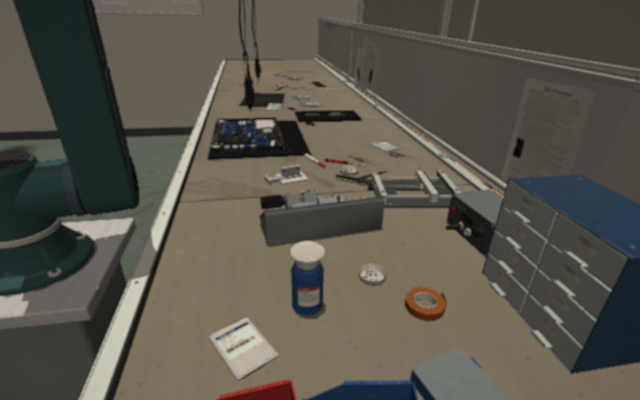

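The scene picture shows the tester at about (325,213) and the sample at (257,270). In the side picture the tester is at (320,210) and the sample at (287,174). I'll get coarse poses from depth.

Run:
```python
from h import *
a=load('scene0');b=load('side0')
for n,(u,v) in dict(samp=(244,270),rib=(258,267),cross=(271,278),testL=(300,187),grip=(350,212),nearTop=(366,213),bott=(396,175)).items(): print(n,pt(a,u,v).round(3))
A=cv2.resize(a['image'][170:300,210:380],None,fx=4,fy=4,interpolation=cv2.INTER_CUBIC)
B=cv2.resize(b['image'][155:255,250:400],None,fx=4,fy=4,interpolation=cv2.INTER_CUBIC)
cv2.imwrite('pics/cA.png',A[:, :680])
```

```text
samp [0.578 0.361 0.008]
rib [0.541 0.341 0.029]
cross [0.498 0.332 0.014]
testL [0.728 0.029 0.081]
grip [0.515 0.017 0.075]
nearTop [ 0.47  -0.003  0.083]
bott [ 0.52  -0.206  0.121]
```

View pics/cA.png

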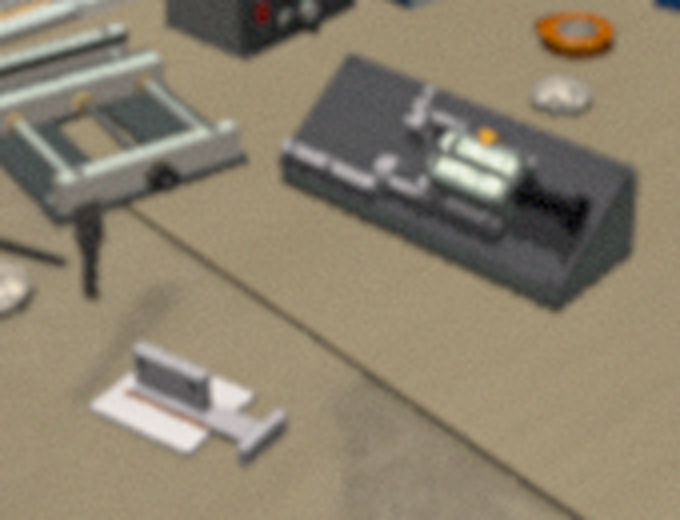

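The crop shows the tester with its corner fences (light grey) on the far left, the gauge in the middle and the black grip at the near right. The brass marker is at crop (487,135). The sample lies with its crosshead towards the robot. I'll move the wrist camera over the tester.

jog_arm --targets '[[[110,-75,-90],-12],[[165,-110,-120],-25],[[220,-146,-120],-35],[[275,-183,-120],-45],[[330,-220,-120],-54]]' --claw 1

```text
time: 0.78
position: [0.3537, -0.2906, 0.2916]
ee_rot: [179.9, 0.0, 72.8]
ft_force: [0.7, -0.9, 0.2]
width: 0.094
finger_force: 0.0
```

jog_arm --targets '[[[60,22,0],-8],[[120,44,0],-17],[[170,66,0],-17],[[230,88,0],-17],[[230,88,0],-17]]'

```text
time: 1.4
position: [0.5072, -0.0957, 0.2896]
ee_rot: [-179.9, -0.1, 89.9]
ft_force: [-0.5, -0.5, -1.0]
width: 0.0941
finger_force: 0.0
```

Run:
```python
from h import *
print(pose().round(3)); c=grab('wrist','w1');print(c['f'],c['W'][:3].round(3).tolist())
cv2.imwrite('pics/w1.png',cv2.convertScaleAbs(c['image'],alpha=1.3))
```

```text
[[ 0.002  1.    -0.002  0.507]
 [ 1.    -0.002  0.001 -0.096]
 [ 0.001 -0.002 -1.     0.29 ]
 [ 0.     0.     0.     1.   ]]
328.2699180952311 [[1.0, -0.002, -0.003, 0.508], [-0.003, -0.959, -0.284, -0.013], [-0.003, 0.284, -0.959, 0.49]]
```

View pics/w1.png

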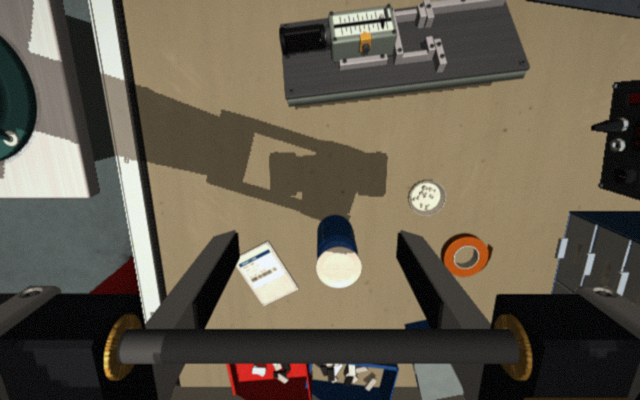

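The tester is at the top of the picture: grip at about (303,38), brass marker at (366,42), yoke at (400,45), fences at (430,20–55). I'll centre on it, closer.

jog_arm --targets '[[[45,45,30],0],[[85,95,60],0],[[85,100,70],0],[[85,100,70],0],[[85,100,70],0]]'

```text
time: 2.08
position: [0.6061, -0.0169, 0.2225]
ee_rot: [179.9, 0.1, 89.4]
ft_force: [-0.3, -0.3, 0.3]
width: 0.0938
finger_force: 0.0
```

Run:
```python
from h import *
print(pose().round(4)[:3,3]); c=grab('wrist','w2')
cv2.imwrite('pics/w2c.png',cv2.resize(cv2.convertScaleAbs(c['image'][30:260,130:530],alpha=1.4),None,fx=2,fy=2,interpolation=cv2.INTER_CUBIC))
```

```text
[ 0.6061 -0.0169  0.2225]
```

View pics/w2c.png

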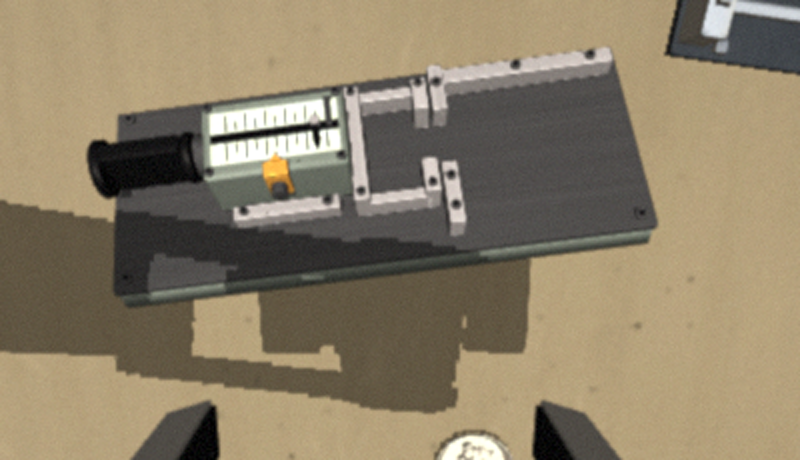

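The crop clearly shows the tester with its upslope side towards the picture's bottom. Crop pixel positions: bed corners (120,113), (116,293) and (655,228); ledge end (610,55); fence gap between (447,99) and (457,163); pointer tip near (317,145); marker tip near (275,155). I'll fit the pose from these.

```bash
cat > fit.py <<'E'
from h import *
from scipy.optimize import least_squares
c=load('w2')
O=np.array([[94,98,0],[94,-186,0],[-18,-186,0],[-9,92,12],[0,92,12],[19,0,16],[51,0,16],[51,-8,16]])/1000
P=np.array([[655,228],[116,293],[120,113],[608,48],[612,68],[447,99],[459,163],[444,163]])/2+[130,30]
def T(p):
    M=np.eye(4);M[:3,:3]=Ro.from_rotvec(p[3:6]).as_matrix();M[:3,3]=p[:3];return M
def Tb(yaw,x,y,z):
    return T(np.r_[x,y,z,(Ro.from_euler('z',yaw)*Ro.from_euler('y',-np.radians(35))).as_rotvec()])
r4=least_squares(lambda q:np.concatenate([proj(c,(Tb(*q)@np.append(o,1))[:3])[:2]-p for o,p in zip(O,P)]),[-1.6,0.65,0.05,0.05])
N=Tb(*r4.x)
if __name__=='__main__':
    print(np.degrees(r4.x[0]),r4.x[1:],r4.fun.reshape(-1,2).round(1).tolist())
    p0=np.r_[r4.x[1:],Ro.from_matrix(N[:3,:3]).as_rotvec()]
    r6=least_squares(lambda q:np.concatenate([proj(c,(T(q)@np.append(o,1))[:3])[:2]-p for o,p in zip(O,P)]),p0)
    print(r6.x[:3],Ro.from_rotvec(r6.x[3:]).as_euler('zyx',degrees=True),r6.fun.reshape(-1,2).round(1).tolist())
    # depth points on open bed, in nest frame
    I=np.linalg.inv(N)
    for u,v in[(540,110),(560,150),(600,190),(160,260),(250,270),(540,180)]:
        print((I@np.append(pt(c,130+u/2,30+v/2),1))[:3].round(4))
    for n,(u,v) in dict(ptr=(317,145),mark=(275,155)).items():
        q=plane(c,130+u/2,30+v/2,(N@[0,0,.038,1])[:3],N[:3,2]);print(n,(I@np.append(q,1))[:3].round(4))
    print('grip rest',[proj(c,(N@[.035,y,.026,1])[:3]).round(1)[:2] for y in(-.14,-.15,-.2)])
E
python3 fit.py
```

```text
-83.88947622621941 [0.64569499 0.08670775 0.02965909] [[0.9, -0.7], [-0.3, -1.2], [0.4, 0.1], [0.6, 0.8], [0.3, -2.5], [0.8, 4.9], [-1.1, -1.2], [-1.3, -0.3]]
[0.64576985 0.08708586 0.02902972] [-84.43101029  -2.58846251 -34.0696877 ] [[0.4, -0.7], [0.2, -0.7], [-0.7, -0.6], [0.1, 0.8], [-0.1, -2.4], [1.2, 4.9], [-0.5, -1.1], [-0.6, -0.1]]
[0.0184 0.0507 0.0042]
[0.0448 0.0567 0.0041]
[0.0716 0.0724 0.0045]
[ 0.0811 -0.1607  0.0036]
[ 0.0932 -0.1129  0.004 ]
[0.0613 0.0431 0.0042]
ptr [ 0.0466 -0.0693  0.038 ]
mark [ 0.0493 -0.0903  0.038 ]
grip rest [array([221.8, 108.1]), array([212.3, 109.3]), array([165. , 115.2])]
```

```bash
python3 - <<'E'
import re
s=open('fit.py').read()
s=s.replace("[0,92,12],[19,0,16],","[0,92,12],").replace("[612,68],[447,99],","[612,67],")
s=s.replace("r4=least","D=[pt(c,130+u/2,30+v/2) for u,v in[(540,110),(560,150),(600,190),(160,260),(250,270),(540,180)]]\nr4=least",1)
s=s.replace("for o,p in zip(O,P)]),[-1.6","for o,p in zip(O,P)]+[[500*(np.linalg.inv(Tb(*q))@np.append(d,1))[2]] for d in D]),[-1.6",1)
s=s.replace("r4.fun.reshape","r4.fun[:14].reshape")
open('fit.py','w').write(s)
E
python3 fit.py
python3 - <<'E'
from h import *
c=load('w1')
s=load('scene0')
print(pt(s,268,280),telemetry.read_state()['joint_pos'].round(1))
E
```

```text
-83.87278657822199 [0.64548833 0.0862735  0.03279536] [[1.9, 0.1], [-1.5, -0.0], [-0.8, 0.4], [1.3, 0.9], [1.1, -1.9], [-1.0, -0.7], [-1.2, 0.3]]
[0.64599748 0.08645677 0.02881195] [-84.3947614   -2.49573184 -34.00486621] [[0.4, -0.1], [0.5, -0.2], [-0.5, -0.1], [0.2, 1.5], [-0.1, -1.2], [-0.2, -0.4], [-0.4, 0.5]]
[0.0162 0.051  0.0018]
[0.0427 0.057  0.0018]
[0.0695 0.0726 0.0022]
[ 0.0789 -0.1605  0.0013]
[ 0.091  -0.1126  0.0017]
[0.0592 0.0434 0.0019]
ptr [ 0.046  -0.0688  0.038 ]
mark [ 0.0487 -0.0896  0.038 ]
grip rest [array([220.8, 108.7]), array([211.2, 109.9]), array([163.6, 115.9])]
[0.50637366 0.33582429 0.00418453] [ -6.9  12.   66.3  -0.  101.6  -6.3]
```

jog_arm --targets '[[[60,-10,-10],0],[[120,-20,-20],-5],[[180,-30,-20],-10],[[240,-40,-20],-12],[[240,-40,-20],-12]]'

```text
time: 2.75
position: [0.5676, 0.2281, 0.243]
ee_rot: [179.8, -0.1, 101.8]
ft_force: [0.3, -1.4, -0.1]
width: 0.0937
finger_force: 0.0
```

Run:
```python
from h import *
print(pose().round(4)[:3,3],telemetry.read_state()['ee_rot']); c=grab('wrist','w3')
cv2.imwrite('pics/w3.png',cv2.convertScaleAbs(c['image'],alpha=1.3))
```

```text
[0.5676 0.2281 0.243 ] [ 1.79821882e+02 -5.24037261e-02  1.01787549e+02]
```

View pics/w3.png

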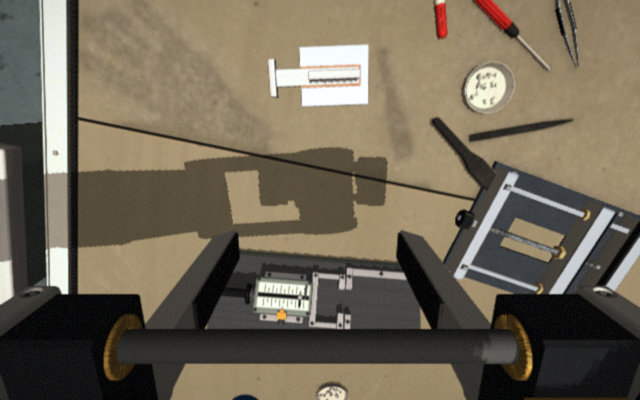

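The sample's plate corners are at (300,47), (368,44), (369,104) and (302,107), with the crosshead centre near (273,78). The ground around it is clear.

Run:
```python
from h import *
c=load('w3'); n=np.array([0,0,1.]);p0=n*.008
Q=np.array([plane(c,u,v,p0,n) for u,v in[(300,47),(368,44),(369,104),(302,107)]])
print(Q.round(4),[np.linalg.norm(Q[i]-Q[(i+1)%4]).round(4) for i in range(4)])
y=(Q[1]-Q[0]+Q[2]-Q[3]);y/=np.linalg.norm(y);ctr=Q.mean(0)
print('center',ctr,'y ang',np.degrees(np.arctan2(y[1],y[0])))
cr=plane(c,273,78,n*.018,n);print('cross',cr,(cr-ctr)@y)
x=np.array([y[1],-y[0],0])
g=cr*0+ctr+ y*(-.002);T=pose()
for L,P in(('rib top ends',[plane(c,u,v,n*.042,n) for u,v in[(309,75),(361,74)]]),):
  for q in P:print((q-ctr)@x,(q-ctr)@y)
print('mid',g,'tool delta mm',(T[:3,:3].T@(np.r_[g[:2],.12]-T[:3,3])*1000).round(1),'d',pt(c,310,60),pt(c,335,76))
```

```text
[[0.5178 0.3649 0.008 ]
 [0.5982 0.385  0.008 ]
 [0.6167 0.3171 0.008 ]
 [0.5336 0.2961 0.008 ]] [np.float64(0.0828), np.float64(0.0704), np.float64(0.0857), np.float64(0.0706)]
center [0.56657641 0.34078856 0.008     ] y ang 14.123393204251318
cross [0.49287965 0.32277693 0.018     ] -0.0758641247049093
-0.0005014972784678716 -0.031348851599233805
0.0009176035682172674 0.028354175332743578
mid [0.56463687 0.34030054 0.008     ] tool delta mm [112.9  19.1 122.8] d [0.53266598 0.35295387 0.00801891] [0.56553816 0.33864713 0.04191653]
```

jog_arm --targets '[[[45,8,20],-1],[[90,15,60],-2.3],[[113,19,110],-2.3],[[113,19,140],-2.3],[[113,19,140],-2.3]]'

```text
time: 3.42
position: [0.5639, 0.3367, 0.0982]
ee_rot: [-179.7, 0.1, 103.6]
ft_force: [1.2, -0.4, -0.4]
width: 0.0941
finger_force: 0.0
```

Run:
```python
from h import *
T=pose();print(T[:3,3],telemetry.read_state()['ee_rot'],T[:3,:3].T@(np.array([.5646,.3403,.030])-T[:3,3])*1000)
c=grab('wrist','w4');cv2.imwrite('pics/w4.png',cv2.convertScaleAbs(c['image'],alpha=1.3))
```

```text
[0.56392107 0.33672732 0.09816629] [-1.79672335e+02  1.24176043e-01  1.03645375e+02] [ 3.45940419  1.89236696 68.14924489]
```

View pics/w4.png

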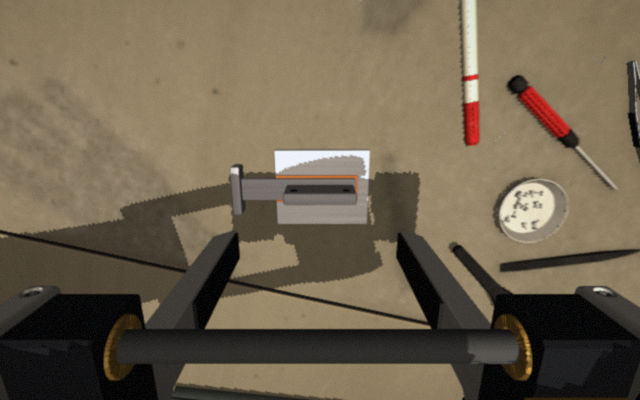

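The rib is aligned with the jaws: its ends are at columns 283 and 356 and its top at rows 184–190. I'll go down and grip with a 3 mm fore-aft correction.

Run:
```python
from h import *
c=load('w4');T=pose();n=np.array([0,0,1.])
for u,v in[(283,187),(356,186.5),(275,150),(370,149.5)]:
    q=plane(c,u,v,n*(.042 if v>160 else .008),n);print((T[:3,:3].T@(q-T[:3,3])*1000).round(1))
```

```text
[ 14.5 -29.9  59.1]
[15. 29. 59.]
[ 39.3 -39.9  93.1]
[39.8 44.2 93. ]
```

jog_arm --targets '[[[4.5,0,30],0],[[4.5,0,60],0],[[4.5,0,68],0],[[4.5,0,68],0],[[4.5,0,68],0]]'

```text
time: 4.1
position: [0.5654, 0.3444, 0.0356]
ee_rot: [179.8, -0.0, 103.8]
ft_force: [0.4, -0.3, 0.8]
width: 0.0946
finger_force: 0.0
```

jog_arm --targets '[[[0,0,0],0],[[0,0,0],0],[[0,0,0],0],[[0,0,0],0],[[0,0,0],0]]' --claw -1

```text
time: 4.72
position: [0.5637, 0.3441, 0.0328]
ee_rot: [-180.0, 0.0, 103.8]
ft_force: [0.3, -0.2, 0.9]
width: 0.0474
finger_force: 0.0
```

jog_arm --targets '[[[0,0,-10],0],[[0,0,-40],0],[[0,0,-90],0],[[0,0,-140],0],[[0,0,-170],0]]'

```text
time: 5.35
position: [0.5646, 0.3446, 0.2078]
ee_rot: [179.7, -0.1, 103.8]
ft_force: [-0.2, 0.3, -0.2]
width: 0.0005
finger_force: 0.0
```

Run:
```python
from fit import *
s=telemetry.read_state();Tt=pose();print(Tt[:3,3],s['ee_rot'],s['width'],s['ft_force'],N.round(4))
c=grab('wrist','w5');cv2.imwrite('pics/w5.png',cv2.convertScaleAbs(c['image'],alpha=1.4))
# staging: sample held, grasp point = sample (0,-2,z~35)
```

```text
[0.56463042 0.344574   0.2077929 ] [ 1.79666473e+02 -7.15216667e-02  1.03796094e+02] 0.00048736607696125994 [-0.16382864  0.27136012 -0.24935649] [[ 0.0874  0.9943 -0.0612  0.6455]
 [-0.8145  0.1067  0.5703  0.0863]
 [ 0.5736  0.      0.8192  0.0328]
 [ 0.      0.      0.      1.    ]]
```

View pics/w5.png

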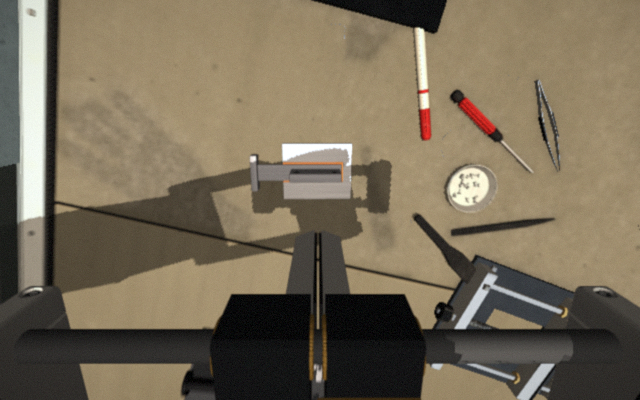

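The jaws closed on nothing (width 0.0005). In the picture the closed fingertips are at about (318,235) and the sample hasn't moved, with its rib at (316,173). I'll compare the fingertip position with the calibration.

Run:
```python
from h import *
c=load('w5');T=pose();I=np.linalg.inv(T);X=c['T_tool_cam']
print('tip expected px',[proj({**c,'W':X},np.array([0,0,z]))[:2].round(1) for z in(.014,0,-.005)])
for u,v in[(308,240),(328,240),(308,260)]: print((I@np.append(pt(c,u,v),1))[:3].round(4))
n=np.array([0,0,1.])
for u,v,z in[(283,143,.008),(352,143,.008),(283,199,.008),(352,199,.008),(316,178,.042),(316,172,.042),(316,166,.042)]:
    print(u,v,plane(c,u,v,n*z,n).round(4),pt(c,u,v).round(4), (I@np.append(plane(c,u,v,n*z,n),1))[:3].round(4))
for v in range(160,200,3): print(v,pt(c,340,v).round(4),end=' ')
```

```text
tip expected px [array([317.8, 223.4]), array([317.8, 231.2]), array([317.8, 234.2])]
[ 0.0092 -0.0066 -0.0311]
[ 0.0092  0.0043 -0.0311]
[ 0.009  -0.0058 -0.0538]
283 143 [0.5171 0.3662 0.008 ] [0.517  0.3658 0.0058] [ 0.0314 -0.0449  0.2035]
352 143 [0.5984 0.386  0.008 ] [0.5992 0.3854 0.0026] [0.0312 0.0387 0.2046]
283 199 [0.5319 0.2968 0.008 ] [0.5318 0.295  0.0024] [-0.0395 -0.0471  0.2033]
352 199 [0.6173 0.3175 0.008 ] [0.6185 0.3158 0.0018] [-0.0398  0.0408  0.2044]
316 178 [0.5644 0.3411 0.042 ] [0.5643 0.3413 0.0426] [-0.0041 -0.0046  0.1699]
316 172 [0.5627 0.3479 0.042 ] [0.563  0.3465 0.0354] [ 0.0029 -0.0046  0.1699]
316 166 [0.5611 0.3547 0.042 ] [0.5625 0.3489 0.0122] [ 0.0098 -0.0046  0.17  ]
160 [0.5897 0.3623 0.0074] 163 [0.5904 0.359  0.0094] 166 [0.5911 0.3558 0.0119] 169 [0.592  0.3522 0.0121] 172 [0.59   0.3532 0.0358] 175 [0.5902 0.3508 0.0412] 178 [0.5911 0.3475 0.0413] 181 [0.5921 0.3439 0.0408] 184 [0.5974 0.333  0.0082] 187 [0.5984 0.3291 0.0077] 190 [0.5995 0.3253 0.0075] 193 [0.6005 0.3215 0.0077] 196 [0.6014 0.3177 0.008 ] 199 [0.6033 0.3122 0.002 ]
```

Run:
```python
from h import *
c=load('w5');I=np.linalg.inv(pose())
for v in range(220,270,4):
    print(v,[(c['depth'][v,u].round(3), (I@np.append(pt(c,u,v),1))[:3].round(4).tolist()) for u in (306,312)])
b=load('w4');
for v in range(228,262,4): print(v,[b['depth'][v,u].round(3) for u in(225,232,238,400,406,412)])
```

```text
220 [(np.float32(0.433), [-0.0703, -0.0184, 0.2095]), (np.float32(0.432), [-0.0703, -0.0105, 0.2095])]
224 [(np.float32(0.433), [-0.0757, -0.0185, 0.2089]), (np.float32(0.433), [-0.076, -0.0106, 0.2096])]
228 [(np.float32(0.434), [-0.0817, -0.0186, 0.2097]), (np.float32(0.436), [-0.0815, -0.0106, 0.2091])]
232 [(np.float32(0.435), [-0.0864, -0.0185, 0.2072]), (np.float32(0.19), [0.0091, -0.0047, -0.0197])]
236 [(np.float32(0.185), [0.0092, -0.0079, -0.0257]), (np.float32(0.184), [0.0093, -0.0046, -0.0259])]
240 [(np.float32(0.178), [0.0095, -0.0077, -0.0317]), (np.float32(0.179), [0.0093, -0.0044, -0.0312])]
244 [(np.float32(0.173), [0.0091, -0.0075, -0.036]), (np.float32(0.175), [0.0091, -0.0043, -0.0361])]
248 [(np.float32(0.17), [0.0093, -0.0073, -0.0413]), (np.float32(0.17), [0.0092, -0.0042, -0.0412])]
252 [(np.float32(0.165), [0.0092, -0.0071, -0.0458]), (np.float32(0.165), [0.0092, -0.0041, -0.0456])]
256 [(np.float32(0.161), [0.0092, -0.0069, -0.0501]), (np.float32(0.0), [0.009, -0.004, -0.0496])]
260 [(np.float32(0.156), [0.0091, -0.0068, -0.0541]), (np.float32(0.158), [0.00
[... 593 characters left out ...]
oat32(0.179), np.float32(0.183), np.float32(0.194), np.float32(0.188), np.float32(0.18), np.float32(0.179)]
244 [np.float32(0.174), np.float32(0.181), np.float32(0.195), np.float32(0.187), np.float32(0.178), np.float32(0.175)]
248 [np.float32(0.172), np.float32(0.18), np.float32(0.193), np.float32(0.188), np.float32(0.174), np.float32(0.169)]
252 [np.float32(0.169), np.float32(0.18), np.float32(0.196), np.float32(0.187), np.float32(0.175), np.float32(0.169)]
256 [np.float32(0.167), np.float32(0.179), np.float32(0.194), np.float32(0.187), np.float32(0.174), np.float32(0.165)]
260 [np.float32(0.167), np.float32(0.181), np.float32(0.195), np.float32(0.187), np.float32(0.174), np.float32(0.164)]
```

The fingertips actually sit about 20 mm behind the reported TCP, not 14 mm ahead. The depth at the tips gives tool z of about -0.020, and this agrees with the jaws closing above the rib. So I use the measured tip. I'll open, shift by (-5, -4.5) and go lower, checking before gripping.

jog_arm --targets '[[[-5,-4.5,0],0],[[-5,-4.5,30],0],[[-5,-4.5,80],0],[[-5,-4.5,120],0],[[-5,-4.5,150],0]]' --claw 1

```text
time: 6.02
position: [0.5575, 0.3363, 0.0472]
ee_rot: [-179.5, 0.1, 103.8]
ft_force: [0.0, 0.2, -0.1]
width: 0.0473
finger_force: 0.0
```

jog_arm --targets '[[[0,0,0],0],[[0,0,20],0],[[0,0,40],0],[[0,0,52],0],[[0,0,58],0]]'

```text
time: 6.65
position: [0.5601, 0.3379, -0.0063]
ee_rot: [-179.9, 0.0, 103.8]
ft_force: [0.5, 0.7, -0.0]
width: 0.0937
finger_force: 0.0
```

Run:
```python
from h import *
s=telemetry.read_state();T=pose();print(T[:3,3],s['ee_rot'],s['ft_force'],s['width'])
c=grab('wrist','w6')
I=np.linalg.inv(T)
for u in range(230,420,8): print(u,[(I@np.append(pt(c,u,v),1))[:3].round(3).tolist() for v in(236,250)])
cv2.imwrite('pics/w6.png',cv2.convertScaleAbs(c['image'],alpha=1.4))
```

```text
[ 0.56009419  0.33790384 -0.00627593] [-1.79922356e+02  2.36027208e-02  1.03798258e+02] [ 0.46726189  0.69047484 -0.00084161] 0.09370788642361247
230 [[0.009, -0.049, -0.03], [0.006, -0.047, -0.041]]
238 [[0.006, -0.047, -0.023], [-0.002, -0.047, -0.024]]
246 [[0.004, -0.043, -0.018], [-0.005, -0.044, -0.018]]
254 [[0.004, -0.038, -0.018], [-0.005, -0.039, -0.018]]
262 [[0.004, -0.033, -0.018], [-0.005, -0.034, -0.018]]
270 [[0.004, -0.029, -0.018], [0.008, -0.025, -0.043]]
278 [[0.008, -0.023, -0.026], [0.007, -0.021, -0.043]]
286 [[0.007, -0.018, -0.025], [0.008, -0.017, -0.044]]
294 [[0.008, -0.014, -0.025], [0.008, -0.012, -0.044]]
302 [[0.007, -0.009, -0.025], [0.008, -0.008, -0.044]]
310 [[0.008, -0.004, -0.025], [0.008, -0.004, -0.044]]
318 [[0.008, 0.0, -0.026], [0.008, 0.0, -0.044]]
326 [[0.008, 0.005, -0.025], [0.008, 0.004, -0.044]]
334 [[0.007, 0.009, -0.025], [0.008, 0.008, -0.044]]
342 [[0.007, 0.014, -0.025], [0.008, 0.013, -0.044]]
350 [[0.008, 0.019, -0.025], [0.008, 0.017, -0.044]]
358 [[0.008, 0.023, -0.026], [0.008, 0.021, -0.044]]
366 [[0.008, 0.028, -0.025], [0.008, 0.025, -0.044]]
374 [[0.007, 0.032, -0.025], [0.008, 0.029, -0.044]]
382 [[0.003, 0.039, -0.014], [0.007, 0.034, -0.042]]
390 [[0.003, 0.044, -0.014], [-0.007, 0.045, -0.014]]
398 [[0.007, 0.046, -0.024], [-0.001, 0.046, -0.027]]
406 [[0.01, 0.049, -0.03], [0.007, 0.046, -0.042]]
414 [[0.009, 0.054, -0.03], [0.009, 0.049, -0.047]]
```

View pics/w6.png

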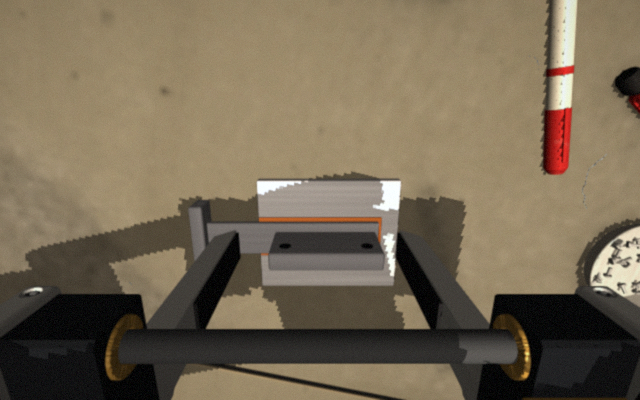

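The rib now stands between the jaws: cols 270–384, with its face 8 mm in front of centre. I'll centre by (2, 2), raise 2 mm and grip.

jog_arm --targets '[[[2,2,-2],0],[[2,2,-2],0],[[2,2,-2],0],[[2,2,-2],0],[[2,2,-2],0]]' --claw -1

```text
time: 7.32
position: [0.5627, 0.3408, -0.0025]
ee_rot: [179.9, -0.0, 103.8]
ft_force: [1.2, 0.3, 0.6]
width: 0.0601
finger_force: 30.0
```

jog_arm --targets '[[[0,0,0],0],[[0,0,-5],0],[[0,0,-15],0],[[0,0,-30],0],[[0,0,-60],0]]'

```text
time: 7.95
position: [0.5608, 0.34, 0.0564]
ee_rot: [-179.8, 0.0, 103.8]
ft_force: [-0.4, 0.1, -1.5]
width: 0.0594
finger_force: 30.0
```

Sample held (30 N, width 59.4 mm). The tool can't tilt, so I'll let the sample pivot between the pads. I'll press its upslope edge on the bed at a clear spot at +y, moving downslope, then lift, shift and lower into the nest.

```bash
cat > plan.py <<'E'
from fit import *
PZ=-.0345
def tcp(b):  # pivot in bed mm -> TCP world
    return (N@np.append(np.array(b)/1000,1))[:3]+[0,0,PZ]
def rows(bs):
    s=telemetry.read_state();T=pose(s);print('yaw turn',s['ee_rot'][2]-(90+np.degrees(np.arctan2(N[1,1],N[0,1]))))
    for b in bs: print(b,(T[:3,:3].T@(tcp(b)-T[:3,3])*1000).round(1),tcp(b).round(3))
E
python3 - <<'E'
from plan import *
rows([(78,83,110),(78,83,60),(76,83,48),(62,83,42),(50,83,35),(42,83,31.5)])
c=grab('wrist','w7');I=np.linalg.inv(pose())
for u,v in[(300,190),(350,190),(325,200),(280,200),(198,220)]: print((I@np.append(pt(c,u,v),1))[:3].round(4))
E
```

```text
yaw turn 7.667875292225517
(78, 83, 110) [-278.5  103.6  -76.8] [0.728 0.094 0.133]
(78, 83, 60) [-306.9   99.9  -35.8] [0.731 0.066 0.092]
(76, 83, 48) [-312.1   99.2  -24.9] [0.732 0.061 0.081]
(62, 83, 42) [-304.1  100.4  -11.9] [0.731 0.069 0.068]
(50, 83, 35) [-298.4  101.2    0.7] [0.73  0.074 0.056]
(42, 83, 31.5) [-293.9  101.8    8.1] [0.73  0.079 0.048]
[ 0.0301 -0.0141 -0.0037]
[ 0.03    0.0158 -0.0031]
[ 0.0238  0.0009 -0.0036]
[ 0.0239 -0.0263 -0.0041]
[ 0.0138 -0.0744 -0.0117]
```

Run:
```python
from h import *
s=telemetry.read_state();print(s['position'],s['width'],s['finger_force'],s['ft_force'])
I=np.linalg.inv(pose())
c=grab('wrist','w8')
for u in(300,320,340): print(u,[(v,(I@np.append(pt(c,u,v),1))[:3].round(4).tolist()) for v in range(170,275,6)])
print([(u,(I@np.append(pt(c,u,243),1))[:3].round(4).tolist()) for u in range(240,400,8)])
```

```text
[0.56410332 0.3416996  0.06318502] 0.060072965691329056 29.998866319656372 [1.92955394 0.55090765 1.15764185]
300 [(170, [0.028, -0.0144, 0.0609]), (176, [0.023, -0.0145, 0.061]), (182, [0.0356, -0.0106, -0.0093]), (188, [0.0323, -0.0106, -0.0108]), (194, [0.0285, -0.0107, -0.0106]), (200, [0.0246, -0.0108, -0.0102]), (206, [0.0208, -0.0108, -0.0103]), (212, [0.017, -0.0109, -0.0105]), (218, [0.0131, -0.0109, -0.0105]), (224, [0.0103, -0.0108, -0.0134]), (230, [0.0068, -0.0108, -0.0143]), (236, [0.0055, -0.0105, -0.0206]), (242, [0.0054, -0.0101, -0.0289]), (248, [0.0055, -0.0097, -0.0369]), (254, [0.0053, -0.0093, -0.0436]), (260, [0.0023, -0.0093, -0.0445]), (266, [-0.0012, -0.0094, -0.0445]), (272, [-0.0244, -0.0116, -0.0099])]
320 [(170, [0.028, 0.0018, 0.0608]), (176, [0.023, 0.0018, 0.0612]), (182, [0.0355, 0.0014, -0.009]), (188, [0.0321, 0.0013, -0.0101]), (194, [0.0285, 0.0013, -0.0106]), (200, [0.0244, 0.0014, -0.0097]), (206, [0.0208, 0.0014, -0.0104]), (212, [0.017, 0.0014, -0.0104]), (218, [0.0131, 0.0014, -0.0105]), (224, [0.0104, 0.0013, -0.0137]), (230, [0.0067, 0.001
[... 847 characters left out ...]
44, -0.0102])]
[(240, [0.0088, -0.0419, -0.0376]), (248, [0.0094, -0.0373, -0.0388]), (256, [0.0094, -0.0331, -0.0388]), (264, [0.0063, -0.03, -0.0322]), (272, [0.0054, -0.0258, -0.0301]), (280, [0.0054, -0.0213, -0.0303]), (288, [0.0055, -0.0168, -0.0304]), (296, [0.0054, -0.0123, -0.0303]), (304, [0.0052, -0.0078, -0.0297]), (312, [0.0056, -0.0033, -0.0306]), (320, [0.0054, 0.0012, -0.0302]), (328, [0.0056, 0.0057, -0.0306]), (336, [0.0053, 0.0103, -0.03]), (344, [0.0053, 0.0148, -0.0301]), (352, [0.0054, 0.0193, -0.0303]), (360, [0.0054, 0.0238, -0.0303]), (368, [0.0056, 0.0282, -0.0306]), (376, [0.009, 0.0313, -0.0382]), (384, [0.0093, 0.0354, -0.0388]), (392, [0.0093, 0.0397, -0.0389])]
```

jog_arm --targets '[[[0,5,-60],2],[[-55,20,-100],4],[[-110,40,-110],6],[[-165,60,-110],7.7],[[-220,80,-110],7.7]]'

```text
time: 8.68
position: [0.693, 0.1444, 0.1668]
ee_rot: [180.0, 0.0, 96.1]
ft_force: [-0.1, 0.2, -2.1]
width: 0.0598
finger_force: 30.0
```

jog_arm --targets '[[[-50,20,10],0],[[-68,29,30],0],[[-68,29,40],0],[[-68,29,40],0],[[-68,29,40],0]]'

```text
time: 9.3
position: [0.7279, 0.0837, 0.1279]
ee_rot: [179.9, -0.0, 96.3]
ft_force: [0.5, -0.2, -1.8]
width: 0.06
finger_force: 30.0
```

```bash
cat >> plan.py <<'E'
def nest(c,pts): # pixels -> nest mm via depth
    I=np.linalg.inv(N)
    return np.array([(I@np.append(pt(c,u,v),1))[:3]*1000 for u,v in pts]).round(1)
E
python3 - <<'E'
from plan import *
print(telemetry.read_state()['position'],telemetry.read_state()['ee_rot'])
rows([(78,83,60),(76,83,48),(62,83,42),(50,83,35),(42,83,31.5)])
c=grab('wrist','w9');I=np.linalg.inv(pose())
print([(I@np.append(pt(c,320,v),1))[:3].round(4).tolist() for v in(188,200,212)])
# bed check points: expected bed plane points visible; project some nest bed pts
for b in[(5,60),(30,0.1),(60,20),(15,-30),(80,-60),(80,-150)]:
    q=proj(c,(N@[b[0]/1e3,b[1]/1e3,0,1])[:3]); 
    if 0<q[0]<639 and 0<q[1]<399: print(b,q.round(1),nest(c,[q[:2]]))
E
```

```text
[0.72788137 0.08373548 0.12788234] [ 1.79938457e+02 -1.93187656e-02  9.62506870e+01]
yaw turn 0.12347356599261161
(78, 83, 60) [-18.2   1.3  35.7] [0.731 0.066 0.092]
(76, 83, 48) [-23.4   1.2  46.7] [0.732 0.061 0.081]
(62, 83, 42) [-15.4   1.3  59.6] [0.731 0.069 0.068]
(50, 83, 35) [-9.6  1.3 72.2] [0.73  0.074 0.056]
(42, 83, 31.5) [-5.   1.3 79.7] [0.73  0.079 0.048]
[[0.0323, 0.0011, -0.0095], [0.0247, 0.0011, -0.0094], [0.0171, 0.0011, -0.0096]]
(5, 60) [294.1 185.1   0.3] [[41.7 67.4 98.4]]
(30, 0.1) [226.6 211.3   0.3] [[30.6  0.7  2.2]]
(60, 20) [246.5 244.6   0.3] [[ 79.5  43.7 109.4]]
(15, -30) [195.  195.3   0.3] [[ 15.5 -29.4   1.6]]
(80, -60) [150.4 268.    0.3] [[ 80.2 -59.1   1.8]]
(80, -150) [ 44.1 268.    0.3] [[  80.2 -148.7    1.6]]
```

jog_arm --targets '[[[-10,1,17],0],[[-18,1,34],0],[[-22,1,42],0],[[-23,1,45],0],[[-22,1,48],0]]'

```text
time: 9.98
position: [0.7311, 0.06, 0.0813]
ee_rot: [180.0, -0.0, 96.1]
ft_force: [-6.0, 3.0, 8.3]
width: 0.0599
finger_force: 30.0
```

jog_arm --targets '[[[2,0,3],0],[[5,0,6],0],[[7,0,9],0],[[9,0,12],0],[[11,0,15],0]]'

```text
time: 10.6
position: [0.7322, 0.0703, 0.068]
ee_rot: [179.6, 0.1, 96.1]
ft_force: [-1.6, 0.4, 6.1]
width: 0.0598
finger_force: 30.0
```

```bash
cat >> plan.py <<'E'
def plate(fn,fit=True):
    c=grab('wrist',fn);I=np.linalg.inv(pose())
    for v in range(150,300,10):
        q=pt(c,335,v);print(v,(I@np.append(q,1))[:3].round(4).tolist(),(np.linalg.inv(N)@np.append(q,1))[:3].round(4).tolist())
E
python3 - <<'E'
from plan import *
plate('w10');print(telemetry.read_state()['position'])
rows([(50,83,35),(42,83,31.5)])
E
```

```text
150 [0.0431, 0.0141, 0.065] [-0.0324, 0.0989, -0.0144]
160 [0.0348, 0.0143, 0.0659] [-0.0261, 0.0991, -0.02]
170 [0.0268, 0.0143, 0.0643] [-0.0186, 0.0991, -0.0232]
180 [0.0183, 0.0144, 0.0642] [-0.0116, 0.0992, -0.028]
190 [0.0097, 0.0145, 0.0644] [-0.0047, 0.0994, -0.0331]
200 [0.022, 0.0109, -0.0037] [0.0242, 0.0954, 0.0298]
210 [0.0162, 0.0109, -0.0061] [0.0304, 0.0953, 0.0285]
220 [0.01, 0.0109, -0.0074] [0.0362, 0.0953, 0.026]
230 [0.0044, 0.0108, -0.0102] [0.0424, 0.0952, 0.0251]
240 [-0.0003, 0.0106, -0.0149] [0.0489, 0.095, 0.0262]
250 [0.0072, 0.0091, -0.0442] [0.0595, 0.0933, 0.0545]
260 [0.0021, 0.0091, -0.0456] [0.0645, 0.0933, 0.0528]
270 [-0.0197, 0.0108, -0.017] [0.066, 0.0952, 0.0168]
280 [-0.026, 0.0108, -0.0183] [0.0719, 0.0952, 0.0143]
290 [-0.0322, 0.0108, -0.0197] [0.0778, 0.0952, 0.0119]
[0.73210691 0.07069482 0.06735902]
yaw turn -0.01163789212210986
(50, 83, 35) [ 3.9 -1.5 11.7] [0.73  0.074 0.056]
(42, 83, 31.5) [ 8.4 -1.6 19.1] [0.73  0.079 0.048]
```

Tilting works: the plate is at 16° now. Continuing.

jog_arm --targets '[[[2,0,4],0],[[3.5,0,8],0],[[5.5,0,11.5],0],[[7,0,15],0],[[8.5,0,17.5],0]]'

```text
time: 11.28
position: [0.732, 0.0787, 0.0508]
ee_rot: [179.6, 0.1, 96.1]
ft_force: [-1.6, 0.2, 8.0]
width: 0.0596
finger_force: 30.0
```

jog_arm --targets '[[[0.5,0,1],0],[[1,0,2],0],[[1,0,2],0],[[1,0,2],0],[[1,0,2],0]]'

```text
time: 11.9
position: [0.7321, 0.0798, 0.05]
ee_rot: [179.5, 0.1, 96.1]
ft_force: [-1.4, -0.4, 9.5]
width: 0.0597
finger_force: 30.0
```

Run:
```python
from plan import *
plate('w11');print(telemetry.read_state()['position'])
```

```text
150 [0.0462, 0.0131, 0.0477] [-0.0424, 0.0989, -0.0075]
160 [0.0385, 0.0132, 0.0481] [-0.0363, 0.099, -0.0122]
170 [0.0308, 0.0133, 0.0475] [-0.0297, 0.0991, -0.0161]
180 [0.0228, 0.0134, 0.0481] [-0.0234, 0.0992, -0.0212]
190 [0.0147, 0.0135, 0.0481] [-0.0168, 0.0994, -0.0257]
200 [0.0066, 0.0136, 0.0476] [-0.0099, 0.0994, -0.03]
210 [0.0135, 0.0113, 0.0032] [0.0098, 0.0967, 0.0103]
220 [0.008, 0.0112, -0.0006] [0.0165, 0.0966, 0.0103]
230 [0.0024, 0.0111, -0.0039] [0.023, 0.0965, 0.0098]
240 [-0.003, 0.011, -0.0074] [0.0295, 0.0963, 0.0096]
250 [0.0071, 0.0091, -0.0428] [0.0414, 0.0941, 0.0444]
260 [0.003, 0.009, -0.046] [0.0466, 0.094, 0.0446]
270 [-0.016, 0.0104, -0.0225] [0.0487, 0.0956, 0.0145]
280 [-0.0225, 0.0105, -0.023] [0.0544, 0.0957, 0.0113]
290 [-0.0275, 0.0104, -0.026] [0.0602, 0.0956, 0.0108]
[0.73208725 0.0798502  0.05003448]
```

The plate is now flush with the bed (35°). I'll lift it square off the bed and check that it holds.

jog_arm --targets '[[[4,0,-6],0],[[9,0,-13],0],[[14,0,-20],0],[[17,0,-25],0],[[17,0,-25],0]]'

```text
time: 12.58
position: [0.7279, 0.0974, 0.07]
ee_rot: [179.9, 0.0, 96.1]
ft_force: [0.4, 0.1, -2.2]
width: 0.0597
finger_force: 30.0
```

jog_arm --targets '[[[0,-5,0],0],[[0,-10,0],0],[[0,-15,0],0],[[0,-15,0],0],[[0,-15,0],0]]'

```text
time: 13.2
position: [0.7127, 0.0953, 0.0696]
ee_rot: [180.0, 0.0, 96.1]
ft_force: [0.0, -0.0, -3.0]
width: 0.0595
finger_force: 30.0
```

Run:
```python
from plan import *
plate('w12');T=pose();print(T[:3,3],(np.linalg.inv(N)@T)[:3,3]*1000)
c=load('w12');I=np.linalg.inv(N)
# crosshead & fence gap: depth map in nest coordinates
pts=[];D=c['depth']
v,u=np.mgrid[100:330,100:420]; d=D[100:330,100:420]
P=np.stack([(u-c['cx'])/c['f']*d,(v-c['cy'])/c['f']*d,d,np.ones_like(d)],-1)@c['W'].T@I.T*1000
np.save('P12.npy',P)
z=P[...,2]
def box(n,m): 
    q=P[m];print(n,len(q),np.percentile(q,2,axis=0).round(1)[:3] if len(q) else '',np.percentile(q,98,axis=0).round(1)[:3] if len(q) else '')
ok=d>.1
box('plate top',ok&(abs(z-40)<4)&(P[...,1]>20))
box('fence',ok&(abs(z-17.7)<2)&(abs(P[...,1]+4)<7)&(P[...,0]<25))
box('fenceU',ok&(abs(z-17.7)<2)&(abs(P[...,1]+4)<7)&(P[...,0]>48))
box('ledge',ok&(abs(z-13.7)<2)&(abs(P[...,0]+4)<8)&(P[...,1]>-10))
box('yoke',ok&(abs(z-21.7)<2)&(P[...,1]<-9)&(P[...,1]>-70))
```

```text
150 [0.0432, 0.0141, 0.0673] [-0.0545, 0.082, 0.0008]
160 [0.035, 0.0142, 0.0675] [-0.0478, 0.0821, -0.0041]
170 [0.0266, 0.0143, 0.0675] [-0.0409, 0.0822, -0.009]
180 [0.0181, 0.0144, 0.067] [-0.0338, 0.0823, -0.0134]
190 [0.0108, 0.0142, 0.0622] [-0.025, 0.0821, -0.0136]
200 [0.0129, 0.0125, 0.0273] [-0.0067, 0.0803, 0.0162]
210 [0.0135, 0.0112, 0.0032] [0.0066, 0.0791, 0.0363]
220 [0.0081, 0.0111, -0.0008] [0.0134, 0.079, 0.0364]
230 [0.0026, 0.011, -0.0044] [0.02, 0.0789, 0.0362]
240 [-0.0027, 0.0109, -0.0081] [0.0264, 0.0788, 0.0362]
250 [0.007, 0.009, -0.0426] [0.0382, 0.0769, 0.07]
260 [0.0029, 0.0089, -0.0458] [0.0435, 0.0768, 0.0703]
270 [-0.0158, 0.0103, -0.0228] [0.0456, 0.0782, 0.0407]
280 [-0.0227, 0.0104, -0.0227] [0.0512, 0.0783, 0.0367]
290 [-0.0279, 0.0104, -0.0255] [0.057, 0.0782, 0.036]
[0.71276796 0.09535417 0.06951067] [19.54555862 67.86452324 31.13517604]
plate top 6992 [ 6.2 30.8 36. ] [ 72.9 106.5  40.9]
fence 578 [-82.  -10.7  15.9] [17.6  1.9 19.5]
fenceU 160 [50.3 -7.7 16.3] [64.7 -0.8 19.5]
ledge 1362 [-10.   -0.7  12.5] [-1.  90.  15.4]
yoke 1969 [-86.8 -65.9  19.8] [ 56.6 -11.3  23.5]
```

It holds at 35°. The corner is at about (5.5, 27.5) mm of the nest, 26 mm above the bed. I'll shift to (+2.5, +3) and go down square to the bed.

jog_arm --targets '[[[1,-8,1],0],[[2,-16,1.5],0],[[2.5,-24.5,1.7],0],[[2.5,-24.5,1.7],0],[[2.5,-24.5,1.7],0]]'

```text
time: 13.88
position: [0.6881, 0.0953, 0.068]
ee_rot: [180.0, 0.0, 96.1]
ft_force: [-0.4, -0.5, -2.8]
width: 0.0593
finger_force: 30.0
```

Run:
```python
from plan import *
T=pose();print((np.linalg.inv(N)@T)[:3,3]*1000,telemetry.read_state()['ft_force'])
c=grab('wrist','w13');I=np.linalg.inv(N);d=c['depth']
v,u=np.mgrid[0:400,0:640]
P=np.stack([(u-c['cx'])/c['f']*d,(v-c['cy'])/c['f']*d,d,np.ones_like(d)],-1)@c['W'].T@I.T*1000
P=P[(d>.1)]
def box(n,lo,hi):
    q=P[((P[:,:3]>lo)&(P[:,:3]<hi)).all(1)];print(n,len(q),np.percentile(q,2,axis=0).round(1)[:3] if len(q) else '',np.percentile(q,98,axis=0).round(1)[:3] if len(q) else '')
box('plate lo half',(-5,5,33),(30,100,38))
box('crosshead',(0,-45,40),(80,-15,52))
box('window rails',(0,-50,19),(72,-5,25))
box('railsU',(50,-50,19),(72,-5,25)); box('railsL',(-5,-50,19),(20,-5,25))
```

```text
[16.53296656 43.3602319  31.33970866] [-0.36955272 -0.54066367 -2.81054977]
plate lo half 4202 [ 2.6  7.4 35.3] [25.6 85.4 37.8]
crosshead 1631 [ 16.4 -34.8  40.1] [ 55.2 -15.7  47.6]
window rails 840 [  1.1 -49.9  19.2] [53.8 -7.3 24.1]
railsU 58 [ 50.  -50.   19.2] [ 55.1 -46.5  23. ]
railsL 505 [  0.6 -49.7  19.2] [19.2 -6.4 24.3]
```

jog_arm --targets '[[[-3.5,0,5],0],[[-7,0,10],0],[[-10.5,0,15],0],[[-13.8,0,19.7],0],[[-13.8,0,19.7],0]]'

```text
time: 14.55
position: [0.6893, 0.0812, 0.0474]
ee_rot: [-179.9, 0.0, 96.1]
ft_force: [-0.1, 0.5, -1.1]
width: 0.0597
finger_force: 30.0
```

jog_arm --targets '[[[-0.5,0,0.8],0],[[-1.1,0,1.6],0],[[-1.7,0,2.5],0],[[-1.7,0,2.5],0],[[-1.7,0,2.5],0]]'

```text
time: 15.18
position: [0.6897, 0.0807, 0.0465]
ee_rot: [180.0, -0.0, 96.1]
ft_force: [-2.5, 3.3, 3.6]
width: 0.0593
finger_force: 30.0
```

```bash
cat >> plan.py <<'E'
def cloud(fn):
    c=grab('wrist',fn);d=c['depth'];v,u=np.mgrid[0:400,0:640]
    P=np.stack([(u-c['cx'])/c['f']*d,(v-c['cy'])/c['f']*d,d,np.ones_like(d)],-1)@c['W'].T@np.linalg.inv(N).T*1000
    return c,P[d>.1][:,:3]
def box(P,n,lo,hi):
    q=P[((P>lo)&(P<hi)).all(1)];print(n,len(q),*([np.percentile(q,k,axis=0).round(1) for k in(1,50,99)] if len(q) else ''))
E
python3 - <<'E'
from plan import *
T=pose();print((np.linalg.inv(N)@T)[:3,3]*1000,telemetry.read_state()['ft_force'])
c,P=cloud('w14')
for n,lo,hi in(('plate lo',(-15,0,8.5),(30,100,16)),('pl',(0,10,0),(20,80,20)),('ledge',(-14,-12,12.5),(3,110,17)),('cross',(0,-45,16),(80,-20,30)),('strap',(20,-30,8),(52,5,20))): box(P,n,lo,hi)
E
```

```text
[16.30707934 43.4045219   5.30500576] [-2.51381922  3.31544717  3.58477367]
plate lo 6332 [-9.5  2.9  9. ] [ 8.2 44.8 10.8] [25.8 87.9 15.3]
pl 2861 [ 2.4 10.8  9. ] [11.2 44.2 10.4] [19.9 79.1 11.9]
ledge 1873 [-10.   -3.2  12.6] [-5.1 44.2 14. ] [-0.5 89.8 16.8]
cross 1170 [  1.6 -42.3  16. ] [ 34.7 -30.4  20. ] [ 55.7 -22.7  21.7]
strap 1222 [ 21.1 -29.4   9.3] [ 35.7 -22.   14.5] [51.  -7.8 19.9]
```

The sample is seated on the bed at about (+2.5, +3). I'll slide it gently towards the corner while watching the force.

jog_arm --targets '[[[0.8,-1,0.6],0],[[1.6,-1.8,1.1],0],[[2,-2.5,1.4],0],[[2.4,-3,1.7],0],[[2.4,-3,1.7],0]]'

```text
time: 15.85
position: [0.6884, 0.0818, 0.0452]
ee_rot: [179.7, 0.0, 96.1]
ft_force: [2.7, 1.4, 5.3]
width: 0.0598
finger_force: 30.0
```

jog_arm --targets '[[[0.3,-0.5,0.2],0],[[0.6,-1,0.4],0],[[0.9,-1.5,0.6],0],[[0.9,-1.5,0.6],0],[[0.9,-1.5,0.6],0]]'

```text
time: 16.48
position: [0.6875, 0.0824, 0.0448]
ee_rot: [179.6, 0.1, 96.1]
ft_force: [4.8, 0.9, 5.3]
width: 0.0597
finger_force: 30.0
```

Run:
```python
from plan import *
s=telemetry.read_state();T=pose();print((np.linalg.inv(N)@T)[:3,3]*1000,s['ft_force'],N[:3,:3].T@s['ft_force'])
c,P=cloud('w15')
for n,lo,hi in(('pl',(0,10,0),(20,80,20)),('pl',(-3,5,9),(15,100,12)),('ledge',(-14,-12,12.5),(3,110,17)),('cross',(0,-45,16),(80,-20,30)),('strap',(20,-30,8),(52,5,20))): box(P,n,lo,hi)
```

```text
[13.74031707 41.3489604   5.00940169] [4.75552912 0.8523685  5.31226422] [2.76855039 4.81934118 4.54651731]
pl 3196 [ 0.1 10.7  8.6] [10.  44.1 10.1] [19.9 79.  11.6]
pl 2870 [-1.5  6.   9.1] [ 7.  46.  10.1] [14.8 84.9 11.7]
ledge 1892 [-9.9 -4.  12.6] [-5.1 42.9 14. ] [-0.4 89.7 16.8]
cross 1132 [  1.5 -41.2  16.1] [ 31.7 -32.6  19.5] [ 52.9 -23.3  21.2]
strap 1170 [ 21.  -29.9   8.8] [ 33.4 -23.5  14. ] [50.7 -9.8 19.7]
```

jog_arm --targets '[[[0.5,0,0.3],0],[[1,0,0.6],0],[[1.5,0,1],0],[[1.5,0,1],0],[[1.5,0,1],0]]'

```text
time: 17.15
position: [0.6875, 0.0823, 0.0447]
ee_rot: [179.6, 0.2, 96.1]
ft_force: [3.5, -1.2, 7.8]
width: 0.0595
finger_force: 30.0
```

Run:
```python
from plan import *
s=telemetry.read_state();T=pose();print((np.linalg.inv(N)@T)[:3,3]*1000,N[:3,:3].T@s['ft_force'])
```

```text
[13.72807362 41.32856675  4.92338539] [5.74433991 3.30433569 5.44772653]
```

Both fences are in contact: the force rises with no motion. I'll release partially and retreat straight up.

jog_arm --targets '[[[0,0,0],0],[[0,0,0],0],[[0,0,0],0],[[0,0,0],0],[[0,0,0],0]]' --claw 0.62

```text
time: 17.77
position: [0.6845, 0.0842, 0.0419]
ee_rot: [-180.0, 0.0, 96.1]
ft_force: [1.4, -0.5, -0.7]
width: 0.076
finger_force: 0.0
```

jog_arm --targets '[[[0,0,-5],0],[[0,0,-25],0],[[0,0,-60],0],[[0,0,-110],0],[[0,0,-110],0]]'

```text
time: 18.4
position: [0.6882, 0.0844, 0.1612]
ee_rot: [179.2, 0.1, 96.1]
ft_force: [0.7, -0.5, 0.4]
width: 0.0764
finger_force: 0.0
```

Run:
```python
from plan import *
s=telemetry.read_state();print(s['position'],s['ee_rot'],s['width'],s['ft_force'])
c,P=cloud('w16')
for n,lo,hi in(('pl',(0,10,0),(20,80,20)),('pl',(-3,5,9),(15,100,12)),('plhi',(50,5,8.5),(80,100,12)),('ledge',(-14,-12,12.5),(3,110,17)),('cross',(0,-45,16),(80,-20,30)),('fence',(-14,-12,16),(19,4,20)),('fenceU',(48,-12,15),(80,4,20))): box(P,n,lo,hi)
```

```text
[0.68822083 0.08437494 0.16120942] [1.79174478e+02 5.67572377e-02 9.60990052e+01] 0.07635823647244644 [ 0.65291037 -0.52777197  0.44800743]
pl 1158 [ 0.2 10.7  8.4] [ 8.9 46.1 10. ] [17.9 79.3 11.6]
pl 1197 [-1.6  5.8  9. ] [ 6.7 46.2 10. ] [14.8 84.8 11.7]
plhi 1700 [50.1  5.9  8.6] [59.9 45.5 10. ] [69.3 84.3 11.6]
ledge 775 [-9.6 -1.3 12.6] [-5.1 42.3 13.9] [-0.7 89.1 16.8]
cross 473 [  2.  -42.5  16. ] [ 33.6 -33.2  19.4] [ 65.2 -23.8  21. ]
fence 229 [ -8.9 -11.2  16.1] [ 6.2 -5.1 17.8] [18.2 -1.2 19.9]
fenceU 273 [ 50.6 -11.   15.6] [64.9 -4.8 17.7] [79.3 -0.6 19.9]
```

Released. The plate's far edges (about 69.7 and 84.8) agree with flush against the fences (-0.7, -0.6). Now I'll turn 90° and go over the grip, where the wrist camera looks down on the gauge.

jog_arm --targets '[[[0,-30,0],10],[[0,-70,0],20],[[-4,-120,0],30],[[-7,-170,0],40],[[-7,-204,0],50]]'

```text
time: 19.08
position: [0.4797, 0.0553, 0.1509]
ee_rot: [-179.9, 0.1, 45.8]
ft_force: [0.5, 0.5, -0.6]
width: 0.0761
finger_force: 0.0
```

jog_arm --targets '[[[0,0,0],10],[[0,0,0],20],[[0,0,0],30],[[0,0,0],40],[[0,0,0],40]]'

```text
time: 19.7
position: [0.4817, 0.0555, 0.1511]
ee_rot: [-180.0, 0.1, 6.2]
ft_force: [-0.2, -0.4, -0.6]
width: 0.076
finger_force: 0.0
```

Run:
```python
from plan import *
s=telemetry.read_state();print(s['position'],s['ee_rot'],s['width'])
c,P=cloud('w17');T=pose()
for n,lo,hi in(('grip',(20,-182,30),(50,-145,50)),('collars',(15,-200,35.5),(55,-125,50)),('grip side',(25,-200,10),(45,-140,50)),('house',(0,-130,34),(70,-40,42))): box(P,n,lo,hi)
# max z profile vs y along grip
for y in range(-205,-120,4):
    q=P[(abs(P[:,1]-y)<2)&(abs(P[:,0]-35)<18)&(P[:,2]>5)]
    if len(q): print(y,len(q),'x',np.percentile(q[:,0],[2,98]).round(1),'zmax',np.percentile(q[:,2],98).round(1))
tgt=(N@[.035,-.1615,.026,1])[:3];print('grip in tool',T[:3,:3].T@(tgt-T[:3,3])*1000)
cv2.imwrite('pics/w17c.png',cv2.resize(c['image'][100:400,160:480],None,fx=2,fy=2))
```

```text
[0.48174411 0.05552107 0.15106136] [-1.79989451e+02  1.32129236e-01  6.21108359e+00] 0.07604234065899201
grip 728 [  26.2 -181.7   30.2] [  39.2 -164.8   39. ] [  48.2 -145.5   41.3]
collars 865 [  20.9 -182.9   35.6] [  37.2 -153.8   39.2] [  49.  -125.2   41.4]
grip side 1299 [  28.  -182.7   12.7] [  39.7 -160.8   34.8] [  44.2 -140.5   41.2]
house 4418 [  14.4 -127.1   34.4] [ 38.9 -89.4  37.6] [ 64.8 -55.1  41.6]
-185 13 x [30.  49.4] zmax 39.3
-181 146 x [26.6 49.8] zmax 40.3
-177 204 x [25.2 48.9] zmax 40.5
-173 111 x [31.6 40.5] zmax 40.9
-169 116 x [31.9 40.5] zmax 41.1
-165 114 x [32.  40.6] zmax 40.6
-161 120 x [30.9 40.8] zmax 41.1
-157 124 x [30.9 40.7] zmax 40.9
-153 115 x [30.7 40.7] zmax 41.1
-149 129 x [31.5 40.5] zmax 41.1
-145 131 x [31.  40.6] zmax 41.0
-141 115 x [31.3 40.4] zmax 41.1
-137 123 x [26.7 47.5] zmax 40.8
-133 153 x [26.5 47.6] zmax 38.5
-129 107 x [26.4 45.5] zmax 36.8
-125 144 x [18.1 52.8] zmax 39.6
-121 181 x [17.5 52.2] zmax 39.5
grip in tool [ 4.5592394   0.67930267 77.09200511]
```

The grip bar spans y -175 to -139 at x about 36, with collars beyond it on both sides, as expected. I'll narrow the jaws to 36 mm and lower them onto the bar.

jog_arm --targets '[[[8,-2,0],0],[[8,-2,20],0],[[8,-2,40],0],[[8,-2,50],0],[[8,-2,50],0]]' --claw -0.23

```text
time: 20.38
position: [0.49, 0.0585, 0.1014]
ee_rot: [-180.0, 0.1, 6.1]
ft_force: [-0.0, -0.0, 0.2]
width: 0.0366
finger_force: 0.0
```

jog_arm --targets '[[[0,0,15],0],[[0,0,30],0],[[0,0,42],0],[[0,0,50],0],[[0,0,50],0]]'

```text
time: 21.0
position: [0.4897, 0.0584, 0.0513]
ee_rot: [-180.0, 0.1, 6.1]
ft_force: [-0.8, -0.1, -0.4]
width: 0.0362
finger_force: 0.0
```

Run:
```python
from plan import *
s=telemetry.read_state();print(s['position'],s['ee_rot'],s['width'],s['ft_force'])
c=grab('wrist','w18')
cv2.imwrite('pics/w18c.png',cv2.resize(cv2.convertScaleAbs(c['image'][60:260,200:460],alpha=1.4),None,fx=3,fy=3,interpolation=cv2.INTER_CUBIC))
```

```text
[0.48971057 0.0583682  0.05128486] [-1.79994160e+02  9.93527279e-02  6.09529399e+00] 0.03624827487357323 [-0.79728045 -0.11605718 -0.37098388]
```

View pics/w18c.png

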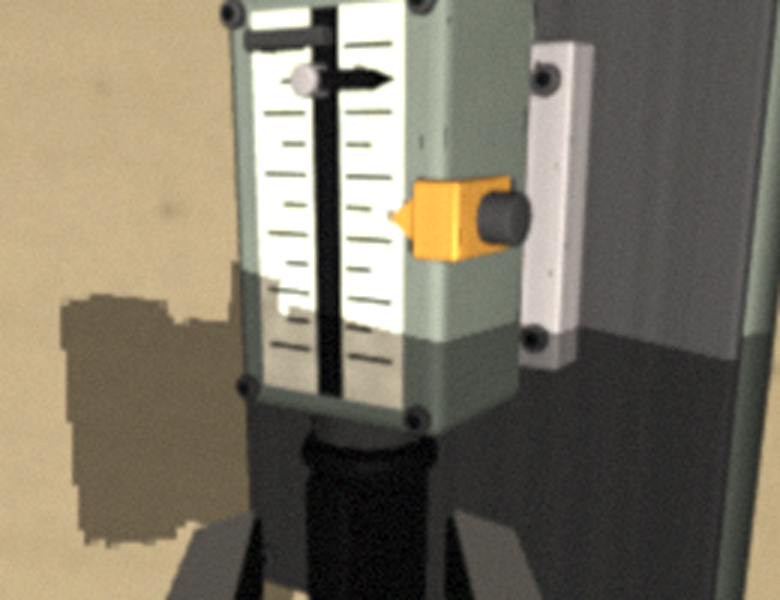

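The crop shows the drag pointer tip at (392,78) and the brass marker tip at (390,216). The slack live index is at (285,38) and the jaws straddle the grip at the bottom. This frame will measure the gap, and code will track it from here. I'll test the detector, then pinch.

```bash
cat > gap.py <<'E'
from plan import *
def gap(fn):
    s=telemetry.read_state();c=grab('wrist',fn) if not __import__('os').path.exists('pics/%s.pkl'%fn) else load(fn)
    im=c['image'];hsv=cv2.cvtColor(im,cv2.COLOR_BGR2HSV)
    m=((hsv[...,0]>10)&(hsv[...,0]<28)&(hsv[...,1]>150)&(hsv[...,2]>70));m[:,:300]=0;m[:,400:]=0
    n,l,st,_=cv2.connectedComponentsWithStats(m.astype(np.uint8));k=1+np.argmax(st[1:,4]);v,u=np.where(l==k)
    um=u.min();vm=v[u<=um+1].mean();vm2=v[(u>um+1)&(u<=um+4)].mean()
    g=im[60:230,318:328].astype(int).max(2);dark=(g<60)
    rr=np.convolve(dark.mean(1),np.ones(4)/4,'same');run=np.where(dark.mean(1)>.8)[0]
    runs=[r for r in np.split(run,np.where(np.diff(run)>1)[0]+1)]
    print('runs',[(60+r[0],60+r[-1]) for r in runs if len(r)],'marker',um,vm,vm2,st[k])
    best=[r for r in runs if 4<=len(r)<=12]
    p0=(N@[0,0,.0398,1])[:3];I=np.linalg.inv(N)
    M=(I@np.append(plane(c,um,vm,p0,N[:3,2]),1))[:3]*1000
    for r in best:
        vp=60+(r[0]+r[-1])/2;Q=(I@np.append(plane(c,330.5,vp,p0,N[:3,2]),1))[:3]*1000
        print('needle row',vp,'y',Q.round(2),'marker',M.round(2),'GAP',(Q[1]-M[1]).round(2))
    print('TCP nest',((I@pose(s))[:3,3]*1000).round(2),'F bed',(N[:3,:3].T@s['ft_force']).round(1),s['width'],s['finger_force'])
E
python3 -c "
from gap import *
gap('w18')"
```

```text
runs [(np.int64(85), np.int64(87)), (np.int64(200), np.int64(229))] marker 331 132.0 132.0 [331 119  39  28 686]
TCP nest [  20.17 -157.35    9.3 ] F bed [0.4 0.3 0.6] 0.03609150915920267 0.0
```

jog_arm --targets '[[[0,0,0],0],[[0,0,0],0],[[0,0,0],0],[[0,0,0],0],[[0,0,0],0]]' --claw -1

```text
time: 21.68
position: [0.4907, 0.0586, 0.0527]
ee_rot: [-180.0, -0.1, 6.1]
ft_force: [0.1, 0.2, 2.7]
width: 0.0165
finger_force: 27.6
```

```bash
python3 -c "
from gap import *
gap('w19')"
```

```text
runs [(np.int64(87), np.int64(90)), (np.int64(200), np.int64(229))] marker 331 134.0 134.0 [331 121  39  28 669]
needle row 88.5 y [ 48.71 -69.02  39.8 ] marker [ 49.23 -89.75  39.8 ] GAP 20.73
TCP nest [  20.44 -156.81   10.02] F bed [1.4 0.1 2.3] 0.016507613728543476 27.575696110725403
```

```bash
python3 - <<'E'
s=open('gap.py').read()
s=s.replace("if 3<=len","if 4<=len").replace("4<=len(r)","3<=len(r)")
s=s.replace("vp=60+(r[0]+r[-1])/2;","a,b=r[0]-4,r[-1]+5;col=np.clip(120-g[a:b].mean(1),0,None);vp=60+(np.arange(a,b)*col).sum()/col.sum();")
s=s.replace("vm=v[u<=um+1].mean()","vm=v[u<=um+2].mean()")
open('gap.py','w').write(s)
E
python3 -c "
from gap import *
gap('w19')"
```

```text
runs [(np.int64(87), np.int64(90)), (np.int64(200), np.int64(229))] marker 331 134.0 134.0 [331 121  39  28 669]
needle row 88.41129032258064 y [ 48.71 -68.98  39.8 ] marker [ 49.23 -89.75  39.8 ] GAP 20.76
TCP nest [  20.41 -156.85    9.99] F bed [ 0.7 -0.   2.8] 0.016575580246871696 27.614751309156418
```

jog_arm --targets '[[[-3,0,0],0],[[-8,0,0],0],[[-13,0,0],0],[[-18,0,0],0],[[-20,0,0],0]]'

```text
time: 22.35
position: [0.4718, 0.0564, 0.0528]
ee_rot: [180.0, -0.2, 6.1]
ft_force: [6.7, 1.5, 0.7]
width: 0.0162
finger_force: 27.4
```

```bash
python3 -c "
from gap import *
gap('w20')"
```

```text
runs [(np.int64(78), np.int64(82)), (np.int64(186), np.int64(196)), (np.int64(209), np.int64(229))] marker 331 118.0 118.0 [331 105  39  27 684]
needle row 80.0682671892863 y [ 48.9  -84.53  39.8 ] marker [  49.37 -101.49   39.8 ] GAP 16.96
needle row 190.52536203212787 y [  49.48 -137.04   39.8 ] marker [  49.37 -101.49   39.8 ] GAP -35.56
TCP nest [  20.6  -175.88    9.95] F bed [-0.2  6.9  1. ] 0.016243585854810862 27.38202452659607
```

jog_arm --targets '[[[-2.5,0,0],0],[[-5,0,0],0],[[-7.5,0,0],0],[[-10,0,0],0],[[-12,0,0],0]]'

```text
time: 23.02
position: [0.4615, 0.0552, 0.0528]
ee_rot: [180.0, -0.4, 6.1]
ft_force: [9.8, 4.0, -1.8]
width: 0.0162
finger_force: 27.0
```

```bash
python3 -c "
from gap import *
gap('w21')"
```

```text
runs [(np.int64(78), np.int64(81)), (np.int64(171), np.int64(177)), (np.int64(209), np.int64(229))] marker 331 94.75 94.9 [331  81  40  28 722]
needle row 79.66537239675256 y [ 49.04 -94.81  39.8 ] marker [  49.39 -101.45   39.8 ] GAP 6.64
needle row 173.86609432489684 y [  49.52 -139.     39.8 ] marker [  49.39 -101.45   39.8 ] GAP -37.55
TCP nest [  20.73 -186.21    9.96] F bed [-3.4 10.2  0.2] 0.016187927869431233 27.04996794462204
```

jog_arm --targets '[[[-1,0,0],0],[[-2,0,0],0],[[-3,0,0],0],[[-3,0,0],0],[[-3,0,0],0]]'

```text
time: 23.7
position: [0.4589, 0.0549, 0.0528]
ee_rot: [180.0, -0.5, 6.1]
ft_force: [8.9, 3.7, -1.3]
width: 0.0163
finger_force: 27.0
```

```bash
python3 -c "
from gap import *
gap('w22')"
```

```text
runs [(np.int64(78), np.int64(81)), (np.int64(170), np.int64(174)), (np.int64(209), np.int64(229))] marker 331 88.75 88.5 [331  74  40  28 730]
needle row 79.153591160221 y [ 49.09 -97.24  39.8 ] marker [  49.41 -101.45   39.8 ] GAP 4.2
needle row 171.51659134925757 y [  49.55 -140.47   39.8 ] marker [  49.41 -101.45   39.8 ] GAP -39.02
TCP nest [  20.75 -188.84    9.94] F bed [-3.   9.2  0.5] 0.016312053227242024 27.007730305194855
```

jog_arm --targets '[[[-0.8,0,0],0],[[-1.6,0,0],0],[[-2.4,0,0],0],[[-3,0,0],0],[[-3,0,0],0]]'

```text
time: 24.38
position: [0.4564, 0.0546, 0.0529]
ee_rot: [180.0, -0.5, 6.1]
ft_force: [10.6, 3.1, -3.0]
width: 0.0163
finger_force: 26.9
```

```bash
python3 -c "
from gap import *
gap('w23')"
```

```text
runs [(np.int64(78), np.int64(81)), (np.int64(168), np.int64(174)), (np.int64(209), np.int64(229))] marker 331 82.75 82.5 [331  68  40  28 733]
needle row 79.60314960629921 y [  49.13 -100.03   39.8 ] marker [  49.42 -101.41   39.8 ] GAP 1.38
needle row 170.5270903739235 y [  49.57 -142.59   39.8 ] marker [  49.42 -101.41   39.8 ] GAP -41.18
TCP nest [  20.8  -191.4     9.97] F bed [-3.4 10.8 -1.3] 0.01628085979617244 26.905335187911987
```

jog_arm --targets '[[[-0.4,0,0],0],[[-0.8,0,0],0],[[-1.1,0,0],0],[[-1.1,0,0],0],[[-1.1,0,0],0]]'

```text
time: 25.05
position: [0.4555, 0.0545, 0.0529]
ee_rot: [180.0, -0.6, 6.1]
ft_force: [11.6, 2.3, -3.8]
width: 0.0165
finger_force: 26.9
```

```bash
python3 -c "
from gap import *
gap('w24')
im=load('w24')['image'];print(im[70:92,316:340].max(2))"
```

```text
runs [(np.int64(78), np.int64(81)), (np.int64(166), np.int64(174)), (np.int64(209), np.int64(229))] marker 331 80.5 80.5 [331  66  40  28 742]
needle row 79.52022290131225 y [  49.16 -100.91   39.8 ] marker [  49.44 -101.34   39.8 ] GAP 0.44
needle row 169.55761944367435 y [  49.61 -143.02   39.8 ] marker [  49.44 -101.34   39.8 ] GAP -41.68
TCP nest [  20.84 -192.29    9.98] F bed [-3.1 11.8 -2.5] 0.016463279122768786 26.867892891168594
[[190 191 190 193 193 194 194 195 199 199 206 208 207 203 206 207 207 197
  165 121 111 114 153 182]
 [205 207 206 203 207 203 203 203 203 202 206 204 203 206 204 203 205 199
  165 122 107 116 155 182]
 [206 205 203 205 204 202 201 202 202 205 203 203 204 203 205 204 206 197
  162 121 112 126 158 181]
 [206 204 205 204 205 203 200 200 203 204 205 205 205 202 204 207 205 200
  163 124 122 148 163 184]
 [203 204 204 203 201 199 200 201 203 203 204 205 204 203 204 203 204 197
  164 138 153 168 168 180]
 [185 182 182 184 181 180 182 184 192 203 204 204 204 204 205 205 206 199
  171 163 176 179 168 182]
 [ 98  94  94  92  92  95 106 118 145 170 181 195 20
[... 864 characters left out ...]
98 194 196 200 200 201 202 199 201 201 201 204 208 205 206 207 194
  165 172 176 159 168 182]
 [204 202 201 199 201 200 199 199 198 200 200 202 203 204 206 207 205 194
  138 133 156 157 170 183]
 [204 200 200 200 200 202 198 202 199 199 202 206 204 206 205 205 206 194
  125  89 117 137 169 185]
 [205 199 196 201 198 199 199 199 201 202 205 203 203 203 205 205 206 196
  138  86  79 112 160 187]
 [184 178 174 176 174 178 176 173 176 173 176 176 179 176 185 200 208 199
  159 115  97 108 162 186]
 [112 104 100  98  99 101  99  90  92  97 103 101 104 102 135 192 205 201
  164 124 104 110 161 186]
 [117 118 119 116 115 119 117 114 120 132 134 134 133 136 153 196 207 200
  165 122 105 108 164 185]]
```

jog_arm --targets '[[[-0.2,0,0],0],[[-0.3,0,0],0],[[-0.3,0,0],0],[[-0.3,0,0],0],[[-0.3,0,0],0]]'

```text
time: 25.72
position: [0.4553, 0.0545, 0.0529]
ee_rot: [180.0, -0.6, 6.1]
ft_force: [11.0, 3.3, -3.3]
width: 0.0165
finger_force: 26.9
```

```bash
python3 -c "
from gap import *
gap('w25')
im=load('w25')['image'];print(im[72:90,333:337].max(2).T)
c,P=cloud('w25b')
for n,lo,hi in(('plhi',(50,5,8.5),(80,100,12)),('cross',(0,-45,16),(80,-20,30))): box(P,n,lo,hi)"
```

```text
runs [(np.int64(78), np.int64(81)), (np.int64(166), np.int64(174)), (np.int64(209), np.int64(229))] marker 331 80.1 79.77272727272727 [331  65  40  29 759]
needle row 79.50874661857529 y [  49.15 -101.15   39.8 ] marker [  49.43 -101.42   39.8 ] GAP 0.27
needle row 169.46538426640052 y [  49.59 -143.22   39.8 ] marker [  49.43 -101.42   39.8 ] GAP -41.8
TCP nest [  20.82 -192.54    9.97] F bed [-3.6 11.3 -1.5] 0.0164662592022606 26.852848827838898
[[199 198 200 195 195 195 191 191 191 193 187 182 189 192 192 197 198 200]
 [163 164 171 186 192 190 191 192 189 192 191 187 173 145 127 137 158 166]
 [122 131 156 183 190 191 189 190 190 191 191 190 179 146  98  78  97 117]
 [116 142 174 186 184 187 187 187 183 182 183 182 177 164 128  79  69  98]]
plhi 0
cross 0
```

The gap is about 0.2 mm, so the pointer stands at the marker. Holding for over a second.

jog_arm --targets '[[[0,0,0],0],[[0,0,0],0],[[0,0,0],0],[[0,0,0],0],[[0,0,0],0]]'

```text
time: 26.45
position: [0.4553, 0.0545, 0.0529]
ee_rot: [180.0, -0.6, 6.1]
ft_force: [11.2, 4.0, -3.0]
width: 0.0165
finger_force: 26.9
```

jog_arm --targets '[[[0,0,0],0],[[0,0,0],0],[[0,0,0],0],[[0,0,0],0],[[0,0,0],0]]'

```text
time: 27.08
position: [0.4553, 0.0545, 0.0529]
ee_rot: [180.0, -0.6, 6.1]
ft_force: [10.9, 2.9, -3.8]
width: 0.0163
finger_force: 26.9
```

jog_arm --targets '[[[2,0,0],0],[[4,0,0],0],[[6,0,0],0],[[8,0,0],0],[[10,0,0],0]]'

```text
time: 27.7
position: [0.4639, 0.0555, 0.0528]
ee_rot: [180.0, -0.4, 6.1]
ft_force: [7.5, 2.8, 0.1]
width: 0.0165
finger_force: 27.2
```

jog_arm --targets '[[[2,0,0],0],[[4,0,0],0],[[6,0,0],0],[[8,0,0],0],[[10,0,0],0]]'

```text
time: 28.32
position: [0.4725, 0.0565, 0.0527]
ee_rot: [180.0, -0.2, 6.1]
ft_force: [4.7, 3.2, 1.5]
width: 0.0164
finger_force: 27.5
```

jog_arm --targets '[[[2,0,0],0],[[4,0,0],0],[[6,0,0],0],[[8,0,0],0],[[9,0,0],0]]'

```text
time: 28.95
position: [0.4796, 0.0573, 0.0526]
ee_rot: [180.0, 0.1, 6.1]
ft_force: [0.9, 1.9, 6.3]
width: 0.0165
finger_force: 28.1
```

```bash
python3 -c "
from gap import *
gap('w26')"
```

```text
runs [(np.int64(131), np.int64(133)), (np.int64(200), np.int64(229))] marker 331 134.33333333333334 134.26315789473685 [331 121  39  28 667]
needle row 132.26116707850218 y [  49.08 -100.08   39.8 ] marker [  49.38 -101.04   39.8 ] GAP 0.96
TCP nest [  20.47 -168.08    9.84] F bed [2.1 1.1 6.2] 0.016545264002123444 28.106155693531036
```

jog_arm --targets '[[[2,0,0],0],[[4,0,0],0],[[6,0,0],0],[[8,0,0],0],[[9,0,0],0]]'

```text
time: 29.62
position: [0.4883, 0.0583, 0.0526]
ee_rot: [-180.0, 0.1, 6.1]
ft_force: [0.6, 3.5, 6.9]
width: 0.0164
finger_force: 28.2
```

jog_arm --targets '[[[1,0,0],0],[[2,0,0],0],[[2,0,0],0],[[2,0,0],0],[[2,0,0],0]]'

```text
time: 30.25
position: [0.4903, 0.0585, 0.0526]
ee_rot: [-180.0, 0.1, 6.1]
ft_force: [0.1, 1.7, 6.6]
width: 0.0164
finger_force: 28.1
```

```bash
python3 -c "
from gap import *
gap('w27')"
```

```text
runs [(np.int64(131), np.int64(133)), (np.int64(200), np.int64(229))] marker 331 133.9 134.3913043478261 [331 121  39  28 677]
needle row 132.30183220829315 y [ 48.95 -89.27  39.8 ] marker [ 49.25 -90.    39.8 ] GAP 0.74
TCP nest [  20.39 -157.25    9.9 ] F bed [2.4 0.3 6.4] 0.01640701072530463 28.114827275276184
```

jog_arm --targets '[[[0.6,0,0],0],[[0.6,0,0],0],[[0.6,0,0],0],[[0.6,0,0],0],[[0.6,0,0],0]]'

```text
time: 30.92
position: [0.4906, 0.0585, 0.0526]
ee_rot: [-180.0, 0.1, 6.1]
ft_force: [-0.3, 2.3, 6.9]
width: 0.0169
finger_force: 28.2
```

jog_arm --targets '[[[0,0,0],0],[[0,0,0],0],[[0,0,0],0],[[0,0,0],0],[[0,0,0],0]]' --claw -0.23

```text
time: 31.55
position: [0.4913, 0.0584, 0.052]
ee_rot: [180.0, 0.0, 6.1]
ft_force: [0.2, 0.3, 0.4]
width: 0.0366
finger_force: 0.0
```

jog_arm --targets '[[[0,0,-15],0],[[0,0,-30],0],[[0,0,-50],0],[[-12,0,-50],0],[[-18,0,-50],0]]'

```text
time: 32.17
position: [0.4727, 0.0565, 0.1023]
ee_rot: [180.0, 0.0, 6.1]
ft_force: [-0.3, -1.1, -0.7]
width: 0.0362
finger_force: 0.0
```

jog_arm --targets '[[[0,0,0],0],[[0,0,0],0],[[0,0,0],0],[[0,0,0],0],[[0,0,0],0]]'

```text
time: 32.8
position: [0.4737, 0.0566, 0.1021]
ee_rot: [180.0, 0.0, 6.1]
ft_force: [0.5, -0.9, 0.3]
width: 0.0365
finger_force: 0.0
```

```bash
python3 -c "
from gap import *
gap('w28')
c,P=cloud('w28b')
for n,lo,hi in(('grip',(31,-200,36),(41,-125,44)),('markerhi',(46,-100,34),(60,-80,46)),('hub',(25,-95,36),(47,-85,46)),('yoke',(0,-60,19),(72,-5,25))): box(P,n,lo,hi)
im=c['image'];g=im.max(2);print(g[80:125,319:323].mean(1).astype(int));print(g[80:125,333:336].T)
"
```

```text
runs [(np.int64(96), np.int64(96)), (np.int64(152), np.int64(229))] marker 328 97.0 97.0 [328  87  30  21 413]
TCP nest [  48.92 -173.99   50.39] F bed [ 1.   0.4 -0.3] 0.03651050206993988 0.0
grip 988 [  31.3 -182.6   36. ] [  37.  -155.2   39.7] [  40.8 -125.6   41.3]
markerhi 590 [ 46.  -99.8  34.3] [ 53.  -89.7  38.2] [ 59.8 -80.4  43.1]
hub 434 [ 25.5 -94.6  36.8] [ 37.7 -90.2  38.3] [ 46.9 -85.3  44.9]
yoke 1445 [  4.  -57.8  19. ] [ 41.3 -48.1  21. ] [ 68.5 -31.4  24.3]
[188 198 198 201 202 201 177 115 151 195 201 201 199 176  90  20  11  13
  38 114 187 200 196 171 132 185 203 200 203 204 201 181 135 168 199 204
 203 203 202 178 114 141 195 204 203]
[[108 111 111 110 109 109 107 126 140 147 147 151 159 164 168 168 166 167
  169 168 168 167 159 153 150 149 147 122 108 110 110 109 106 112 110 109
  109 108 109 108 108 111 111 109 108]
 [107 110 112 114 109 109 124 157 176 178 179 178 175 179 180 177 179 176
  179 180 176 177 182 181 178 183 178 147 112 107 111 108 112 111 109 110
  112 110 111 111 109 106 109 110 110]
 [110 106 111 109 110 110 127 166 182 183 183 184 183 182 183 180 181 183
  180 183 182 183 182 183 184 184 178 153 117 109 105 111 110 111 110 112
  110 110 109 109 107 108 109 106 110]]
```

Parallax-free, the needle is at row 96.5 and the marker at about 96.9, a gap of about 0.2 mm. The grip is home. Last, I'll check the sample from above.

jog_arm --targets '[[[10,0,-50],0],[[50,0,-60],0],[[100,0,-60],0],[[130,0,-60],0],[[130,0,-60],0]]'

```text
time: 33.52
position: [0.6038, 0.0704, 0.1609]
ee_rot: [-180.0, 0.1, 6.1]
ft_force: [-0.6, 0.7, -0.1]
width: 0.0363
finger_force: 0.0
```

jog_arm --targets '[[[0,0,0],0],[[0,0,0],0],[[0,0,0],0],[[0,0,0],0],[[0,0,0],0]]'

```text
time: 34.15
position: [0.6027, 0.0704, 0.1624]
ee_rot: [180.0, -0.0, 6.1]
ft_force: [0.1, 0.1, -0.5]
width: 0.0363
finger_force: 0.0
```

```bash
python3 -c "
from gap import *
c,P=cloud('w29')
for n,lo,hi in(('pl',(-3,5,9),(15,100,12)),('plhi',(50,5,8.5),(80,100,12)),('plhi near',(50,5,8.5),(80,30,12)),('plhi far',(50,60,8.5),(80,83,12)),('ledge',(-14,-12,12.5),(3,110,17)),('plate y',(5,-5,8.5),(18,100,12)),('plate yU',(52,-5,8.5),(68,100,12)),('fence',(-14,-12,16),(19,4,20)),('fenceU',(48,-12,15),(80,4,20)),('yoke',(0,-60,19),(72,-5,25))): box(P,n,lo,hi)
"
```

```text
pl 596 [-2.3  5.5  9.1] [ 1.2 56.5 10.2] [14.6 87.8 11.9]
plhi 2065 [50.2  5.9  8.7] [60.1 46.8 10.1] [69.3 83.4 11.5]
plhi near 604 [50.2  5.2  8.6] [59.9 17.7 10. ] [69.1 29.9 11.5]
plhi far 657 [50.2 60.3  8.8] [60.3 71.9 10.2] [69.3 82.8 11.6]
ledge 838 [-10.1  -1.2  12.6] [-4.7 47.7 14.1] [-0.5 89.8 16.7]
plate y 225 [ 5.2 -3.5  8.8] [12.2 76.3 10.1] [17.9 84.1 11.7]
plate yU 1802 [52.2 -0.2  8.7] [60.2 44.4 10.1] [67.8 83.4 11.5]
fence 209 [ -9.1 -11.3  16.1] [ 6.8 -4.9 17.9] [18.6 -1.  19.8]
fenceU 284 [ 50.9 -11.1  15.5] [65.8 -4.7 17.8] [79.8 -0.7 19.8]
yoke 1220 [  2.6 -56.2  19.1] [ 40.1 -37.4  21.5] [68.4 -6.6 24.4]
```

The sample is square and flush: its edge is at 69.1 near and 69.3 far, and its far end is at about 84. Handing in.

```bash
python3 -c "
from cell import job_done
print(job_done())"
```

```text
the job is handed in; nothing more can be done
None
```

The job is handed in at about 34 s: the sample measured square and flush in its corner, the drag pointer was drawn to within about 0.2 mm short of the marker and held there for over a second, and the grip was eased back home and released.

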